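# Match the lids to the fired stoneware jars

### The arm

A 7-joint arm with a two-finger parallel gripper is mounted at the origin on the work surface. World frame = base frame: x ahead of the robot, y to its left, z up, the work surface at z = 0. Lengths are in m, angles in degrees, forces in N, time in s.
With the tool pointing down it reaches from about 0.425 to 1.025 m from the base axis. Payload 9.4 kg.
Tool frame: the origin (TCP) lies between the finger pads; the fingertips stand r.tcp_to_tips ahead of it and the grasp point (between the pads) lies 2 mm behind it (r.tcp_to_tips is the distance from the TCP to the fingertips, in m); z points along the fingers, y is the direction in which the jaws open and shut (so a half turn about z gives the same grasp; the last joint's range is limited). The gripper opens to 93 mm and grips with 3 to 60 N. Pads are 15 mm wide; open, the fingers measure 128 mm over their backs; the gripper's body (75 mm by 188 mm) begins 65 mm behind the grasp point.
Start: joints at [-67.706, 34.337, -0.143, 91.639, 0.103, 54.024, -4.572], TCP at [0.326, 0.648, 0.209] pointing down, gripper open.
Joint ranges: [-147.43, 147.43], [-19.82, 112.94], [-74.19, 73.91], [6.32, 146.72], [-59.91, 239.91], [6.04, 106.73], [-150.56, 150.56]. Speed limits (degrees/s): [127.2, 127.2, 172.46, 172.46, 180, 180, 180].

### API

Orientations are given as a 3x3 rotation matrix whose columns are the frame's x, y, z axes.
In Python, from station import r gives the robot as it stands. The module is installed in compiled form; this text tells all that it offers.
- The arm moves only by the shell command python3 -m inch 'ROWS'. ROWS is JSON, a list of rows, each an object with "translation": the shift along the world's x, y, z in units of 0.5 m (1.0 is 0.5 m), a list of three; "rot": the turn, a rotation vector about the world's x, y, z in units of pi/4 rad (1.0 is pi/4 rad), a list of three; "grip": the closure, from -1 (fully open) to 1 (shut). In form: [{"translation": [tx, ty, tz], "rot": [rx, ry, rz], "grip": grip}, ...]. A call has 1 to 12 rows; each row is the pose to reach, as a shift and turn from the pose commanded when the call began; what a row does not reach only later rows make up. A row lasts 1/10 s, in which the tool goes at most 50 mm and 8.59 degrees, less where a joint would pass 70% of its speed; a pose out of reach is approached as far as the arm can. A call with a number of a shift or a turn outside -1 to 1 is refused whole. A call with a gripper value outside its range is refused whole. The fingers move at their own pace and stop on an object; the grip force is fixed at half the most. Time passes only in rows, so rows that repeat a pose let the fingers close. It gives the time, the measured TCP pose, the force and the opening at its end, in the units of the state.
- r.state(): the state, without advancing time (a new reading comes with each control period).
- r.snapshot(name): name is "scene" or "side" or "wrist"; returns the picture (480x640x3 uint8, red, green, blue); there is no depth.
- r.calibration(name): a dict with "fov_y" (degrees; the focal length in pixels is half the picture's height over the tangent of half this angle, whatever the lens; pixels are square), "cx", "cy" (the principal point, pixels), "R" (3x3) and "t" (3): a world point X has camera coordinates R X + t. Camera axes: x right, y down, z forward; pixel columns grow to the right and rows downward; lengths in m; the calibration is good to about 2 mm. A picture is of the moment at which its call begins: read the wrist's pose just before it. calibration takes no time and is no camera call; for the wrist camera it gives the pose at the moment of the call.
- r.close_job(): hands the job in, once; it reports no verdict.
The state is a dict: "t": time; "joints": joint angles; "joint_vel": joint speeds; "effort": joint torques, N m; "tool_pos": TCP position; "tcp_rot": TCP orientation; "ft_force": force on the tool from outside, world axes, zero at the start; "moment": the same for the moment, N m; "opening": finger opening in m.
Only numpy, scipy, OpenCV 4.12 (cv2) and the standard library are available. Lean on these libraries where they do the work, as an engineer would, in place of code of your own. Each camera call takes 0.05 s, during which the arm holds its last target.

### The job

Put its own lid on each of the three stoneware jars: pick out the lid that fits by size, carry it over and set it down gently, without dropping it, so that it sits level and fully home on the rim. One lid, the largest, fits none of the jars; leave it, the tin of tools and the two loose tools where they are, and keep the jars upright and about where they stand.

Things in the scene. Friction and masses are not known exactly. Their poses are not given: they have to be found in the camera images.
- jar_small: The small jar: open round jar of pale fired stoneware, loose, upright, rim 60 mm outside diameter and 50 mm inside (wall 5 mm), 75 mm high. Origin at the centre of its underside, z up along its axis.
- jar_medium: The medium jar: open round jar of pale fired stoneware, loose, upright, rim 80 mm outside diameter and 70 mm inside (wall 5 mm), 100 mm high. Origin at the centre of its underside, z up along its axis.
- jar_large: The large jar: open round jar of pale fired stoneware, loose, upright, rim 100 mm outside diameter and 90 mm inside (wall 5 mm), 85 mm high. Origin at the centre of its underside, z up along its axis.
- lid_small: The small stoneware lid, loose: fits the small jar. Upwards: round plug 40 mm across, 10 mm deep (4 mm chamfer below); flange 68 mm across, 7 mm thick; straight round knob 22 mm across, 30 mm tall. Starts standing on its plug. Origin: centre of the plug's underside, z up. Seated, the flange rests on the rim (origin 10 mm below the rim), with 5 mm of play all round.
- lid_medium: The medium stoneware lid, loose: fits the medium jar. Upwards: round plug 60 mm across, 10 mm deep (4 mm chamfer below); flange 88 mm across, 7 mm thick; straight round knob 22 mm across, 30 mm tall. Starts standing on its plug. Origin: centre of the plug's underside, z up. Seated, the flange rests on the rim (origin 10 mm below the rim), with 5 mm of play all round.
- lid_large: The large stoneware lid, loose: fits the large jar. Upwards: round plug 80 mm across, 10 mm deep (4 mm chamfer below); flange 108 mm across, 7 mm thick; straight round knob 22 mm across, 30 mm tall. Starts standing on its plug. Origin: centre of the plug's underside, z up. Seated, the flange rests on the rim (origin 10 mm below the rim), with 5 mm of play all round.
- lid_spare: The spare stoneware lid, loose: the largest; it belongs to none of these jars and stays put. Upwards: round plug 100 mm across, 10 mm deep (4 mm chamfer below); flange 128 mm across, 7 mm thick; straight round knob 22 mm across, 30 mm tall. Starts standing on its plug. Origin: centre of the plug's underside, z up.
- tool_tin: Bystander: small galvanised tin, 80 mm across and 85 mm high, with clay tools standing in it up to about 165 mm high. Origin at the centre of its underside.
- loop_tool: Bystander: wire loop trimming tool with a dark wooden handle lying on the table, 175 mm long, 14 mm high. Origin on the table under its middle, x towards the loop.
- wood_knife: Bystander: flat pale wooden modelling knife lying on the table, 175 mm long, 10 mm high. Origin on the table under its middle, x towards the narrow blade.
Things that resemble listed ones, but are neither listed nor needed, are in the scene too. What is shaped like the lid_small but blue is not meant.

How it is judged (in metres and radians):
At the end, for the whole second after the job is handed in: Each jar stands upright within 40 mm of its start with its own lid seated: centred to 9 mm, height to 4 mm, level to 6 degrees, released and at rest. The spare lid lies within 30 mm, the tin and both loose tools within 40 mm of where they were (horizontal distance between lid_small and jar_small below 0.009 m and z of lid_small in the frame of jar_small between 0.061 and 0.069 m and angle between each of lid_small, lid_medium, lid_large, lid_spare's own z axis and vertical below 0.1 rad and angle between each of jar_small, jar_medium, jar_large's own z axis and vertical below 0.05 rad and height (world z) of each of jar_small, jar_medium, jar_large below 0.005 m and distance of each of jar_small, jar_medium, jar_large, tool_tin, loop_tool, wood_knife from where it was at the start of the episode below 0.04 m and linear speed of each of lid_small, jar_small, lid_medium, jar_medium, lid_large, jar_large below 0.02 m/s and contact force between the fingers and lid_small below 0.1 N and horizontal distance between lid_medium and jar_medium below 0.009 m and z of lid_medium in the frame of jar_medium between 0.086 and 0.094 m and contact force between the fingers and lid_medium below 0.1 N and horizontal distance between lid_large and jar_large below 0.009 m and z of lid_large in the frame of jar_large between 0.071 and 0.079 m and contact force between the fingers and lid_large below 0.1 N and distance of lid_spare from where it was at the start of the episode below 0.03 m); the robot touches nothing.
It fails at once if a jar is tipped, or shoved more than 40 mm (angle between any of jar_small, jar_medium, jar_large's own z axis and vertical above 0.4 rad or distance of any of jar_small, jar_medium, jar_large from where it was at the start of the episode above 0.04 m).
It fails at once if a lid is dropped (falls freely from more than about 25 mm) ((linear speed of lid_small above 0.7 m/s and contact force between lid_small and anything else below 0.02 N) or (linear speed of lid_medium above 0.7 m/s and contact force between lid_medium and anything else below 0.02 N) or (linear speed of lid_large above 0.7 m/s and contact force between lid_large and anything else below 0.02 N)).
It fails at once if the spare lid is moved more than 30 mm (distance of lid_spare from where it was at the start of the episode above 0.03 m).
It fails at once if the tin or one of the two loose tools is moved more than 40 mm, or the tin tipped (distance of any of tool_tin, loop_tool, wood_knife from where it was at the start of the episode above 0.04 m or angle between tool_tin's own z axis and vertical above 0.4 rad).
It also fails if it takes over 93 s, if anything falls off the work surface, if the arm or the gripper's body presses on something with over 40 N, if the wrist force passes 120 N, or if a joint passes its speed limit or range.

## Working session

There is one attempt and no reset: what is moved stays moved. The work goes in short steps, Python scripts to look and compute and a shell command to move; the robot and the scene stay as the last step left them, time stands still between calls to the robot, and variables do not carry over. Pictures are saved under pics/ and viewed, and the job is handed in when it is done.

```bash
mkdir -p pics; python3 - <<'E'
from station import r
import cv2
s=r.state(); print(s['t'],s['tool_pos'],s['opening'],r.tcp_to_tips,s['tcp_rot'])
for n in ['scene','side','wrist']:
    c=r.calibration(n); print(n,c)
    cv2.imwrite(f'pics/{n}0.png',r.snapshot(n)[:,:,::-1])
E
```

```text
0.0 [0.32540077 0.64731631 0.20775961] 0.09279364463364605 0.017 [[-8.93495458e-01  4.49071871e-01 -5.66952596e-04]
 [ 4.49072208e-01  8.93494317e-01 -1.43406772e-03]
 [-1.37430552e-04 -1.53593565e-03 -9.99998811e-01]]
scene {'fov_y': 57.625865275507486, 'cx': 319.84809143733105, 'cy': 235.97261507648247, 'R': array([[-0.74312006,  0.66915755,  0.00086846],
       [ 0.46903436,  0.52180187, -0.71255146],
       [-0.47726235, -0.52910394, -0.70161932]]), 't': array([ 0.4094565 , -0.17893765,  1.39870523])}
side {'fov_y': 51.60154241015356, 'cx': 318.9824447322658, 'cy': 239.31326056401056, 'R': array([[ 0.98566141, -0.16809052,  0.01473654],
       [-0.07658054, -0.5234559 , -0.84860435],
       [ 0.15035628,  0.83530803, -0.52882274]]), 't': array([-0.48828424,  0.05781842,  1.21904647])}
wrist {'fov_y': 58.64670127015956, 'cx': 310.80553244000873, 'cy': 236.78935104437662, 'R': array([[ 0.44912107,  0.89346775, -0.00237606],
       [ 0.85878435, -0.43094985,  0.277077  ],
       [ 0.2465354 , -0.12648164, -0.96084478]]), 't': array([-0.72321381, -0.03334392,  0.39122142])}
```

View pics/scene0.png

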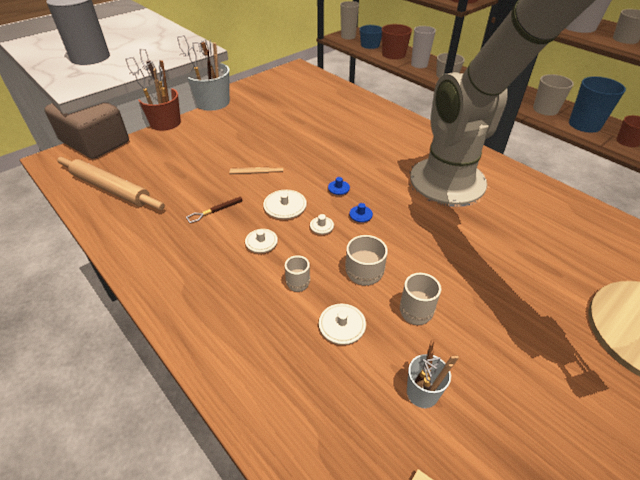

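View pics/side0.png

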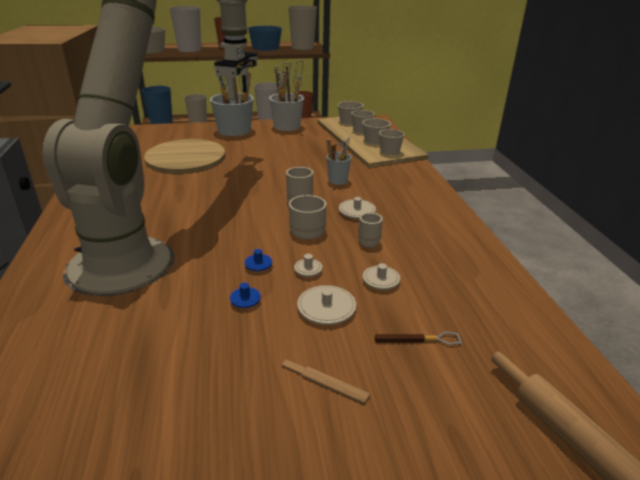

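View pics/wrist0.png

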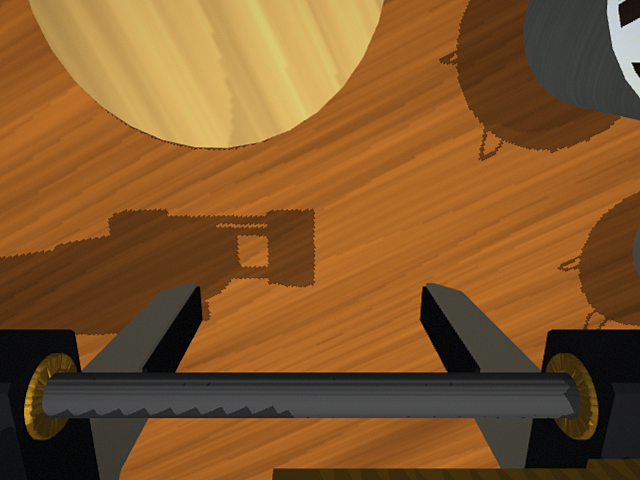

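```bash
python3 - <<'E'
import cv2
a=cv2.imread('pics/scene0.png')[160:360,230:450]; cv2.imwrite('pics/c1.png',cv2.resize(a,None,fx=3,fy=3,interpolation=cv2.INTER_CUBIC)[:600,:660])
a=cv2.imread('pics/side0.png')[160:330,225:425]; cv2.imwrite('pics/c2.png',cv2.resize(a,None,fx=3.5,fy=3.5,interpolation=cv2.INTER_CUBIC))
E
```

```text
(no output)
```

View pics/c1.png

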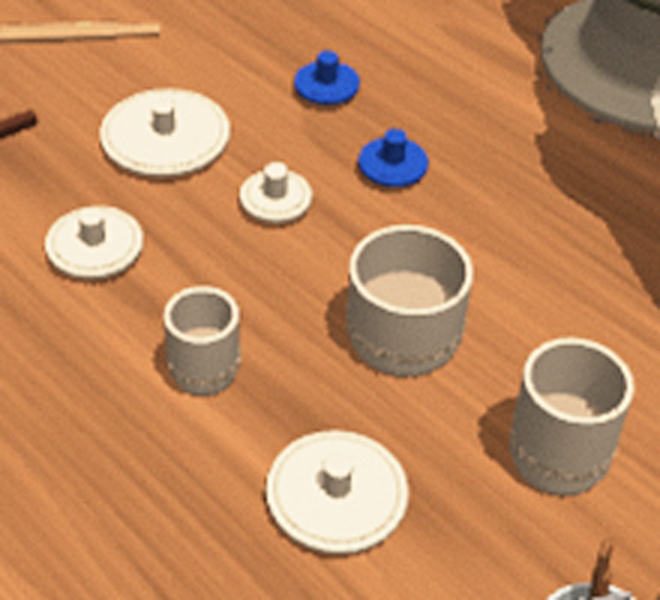

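View pics/c2.png

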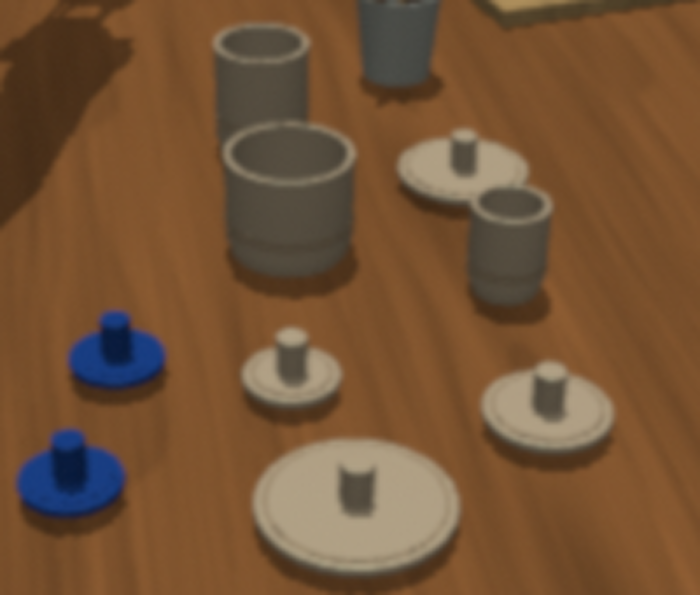

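```bash
cat > h.py <<'E'
import numpy as np, cv2
from station import r
from scipy.optimize import least_squares
def proj(c,X):
    Y=np.asarray(X)@c['R'].T+c['t']; f=240/np.tan(np.radians(c['fov_y']/2))
    return np.c_[f*Y[:,0]/Y[:,2]+c['cx'],f*Y[:,1]/Y[:,2]+c['cy']]
th=np.linspace(0,2*np.pi,180)
def circ(x,y,R,z): return np.c_[x+R*np.cos(th),y+R*np.sin(th),0*th+z]
def bbox(p): return np.array([p[:,0].min(),p[:,0].max(),p[:,1].min(),p[:,1].max()])
def fit(c,bb,zs,x0=(0.6,0.2,.05),R=None):
    def res(q):
        rad=R or q[2]
        P=proj(c,np.vstack([circ(q[0],q[1],rad,z) for z in zs]))
        d=bbox(P)-bb
        return d[~np.isnan(d)]
    s=least_squares(res,x0); return s.x,s.fun
E
python3 - <<'E'
from h import *
n=np.nan
S={'A':([100,230,89,178],[252,460,438,572],(.010,.017)),
'B':([45,143,207,279],[481,613,369,452],(.010,.017)),
'C':([239,312,168,223],[241,342,344,408],(.010,.017)),
'D':([266,408,431,552],[397,528,138,n],(.010,.017)),
'js':([164,239,287,341],[470,551,184,222],(.075,)),
'jl':([349,471,227,312],[223,355,122,184],(.085,)),
'jm':([524,632,340,423],[214,309,25,64],(.100,))}
for k,(a,b,zs) in S.items():
    for nm,bb,f,o in (('scene',a,3,(230,160)),('side',b,3.5,(225,160))):
        bb=np.array(bb,float)+.5; bb=bb/f-.5+np.array([o[0],o[0],o[1],o[1]])
        q,e=fit(r.calibration(nm),bb,zs); print(k,nm,q.round(4),'dia',round(2000*q[2],1),e.round(2), 'reach',round(np.hypot(q[0],q[1]),3))
E
```

```text
A scene [ 0.4704 -0.2451  0.0638] dia 127.7 [ 0.03 -0.03 -0.05  0.05] reach 0.53
A side [ 0.4697 -0.2442  0.0633] dia 126.7 [ 0.48 -0.48 -0.79  0.71] reach 0.529
B scene [ 0.6144 -0.1681  0.0434] dia 86.7 [ 0.16 -0.17 -0.24  0.23] reach 0.637
B side [ 0.6137 -0.168   0.0433] dia 86.6 [ 0.18 -0.18 -0.31  0.29] reach 0.636
C scene [ 0.4505 -0.1047  0.0342] dia 68.3 [ 0.02 -0.02 -0.03  0.02] reach 0.463
C side [ 0.4506 -0.1038  0.0342] dia 68.5 [ 0.15 -0.15 -0.27  0.26] reach 0.462
D scene [0.6358 0.1695 0.0531] dia 106.3 [ 0.31 -0.31 -0.38  0.35] reach 0.658
D side [0.635  0.166  0.0542] dia 108.4 [ 0.  0. -0.] reach 0.656
js scene [0.6311 0.0069 0.0294] dia 58.8 [ 0.16 -0.16 -0.22  0.21] reach 0.631
js side [0.6293 0.0039 0.0294] dia 58.9 [ 0.1  -0.1  -0.2   0.19] reach 0.629
jl scene [0.4791 0.0892 0.0488] dia 97.6 [ 0.24 -0.24 -0.34  0.32] reach 0.487
jl side [0.4772 0.0867 0.0501] dia 100.2 [-0.02  0.02  0.04 -0.04] reach 0.485
jm scene [0.4814 0.2598 0.039 ] dia 78.0 [ 0.05 -0.04 -0.06  0.06] reach 0.547
jm side [0.4789 0.2523 0.0395] dia 79.0 [ 0.02 -0.02 -0.04  0.04] reach 0.541
```

```bash
cat >> h.py <<'E'
def ray(nm,u,v,z,c=None):
    c=c or r.calibration(nm); f=240/np.tan(np.radians(c['fov_y']/2))
    d=c['R'].T@np.array([(u-c['cx'])/f,(v-c['cy'])/f,1]); o=-c['R'].T@c['t']
    return o+d*(z-o[2])/d[2]
E
python3 - <<'E'
from h import *
for k,u,v,z in [('tin',429,374,.085),('toolTip',455,358,.16),('toolTip2',431,343,.16),('blue1',339,188,.017),('blue2',361,214,.017),('loop h',241,201,.01),('loop',188,218,.01),('knife',230,170,.01),('knife',283,170,.01)]: print(k,ray('scene',u,v,z).round(3))
print('tin side',ray('side',339,160,.085).round(3))
# TCP in scene for reach
E
```

```text
tin [0.629 0.396 0.085]
toolTip [0.612 0.424 0.16 ]
toolTip2 [0.619 0.377 0.16 ]
blue1 [ 0.302 -0.188  0.017]
blue2 [ 0.338 -0.059  0.017]
loop h [ 0.558 -0.346  0.01 ]
loop [ 0.715 -0.385  0.01 ]
knife [ 0.495 -0.5    0.01 ]
knife [ 0.366 -0.384  0.01 ]
tin side [0.62  0.361 0.085]
```

```bash
python3 -m inch '[{"translation":[0.62,-0.958,0.02],"rot":[0,0,0],"grip":0},{"translation":[0.62,-0.958,0.02],"rot":[0,0,0],"grip":0},{"translation":[0.62,-0.958,0.02],"rot":[0,0,0],"grip":0},{"translation":[0.62,-0.958,0.02],"rot":[0,0,0],"grip":0},{"translation":[0.62,-0.958,0.02],"rot":[0,0,0],"grip":0},{"translation":[0.62,-0.958,0.02],"rot":[0,0,0],"grip":0},{"translation":[0.62,-0.958,0.02],"rot":[0,0,0],"grip":0},{"translation":[0.62,-0.958,0.02],"rot":[0,0,0],"grip":0},{"translation":[0.62,-0.958,0.02],"rot":[0,0,0],"grip":0},{"translation":[0.62,-0.958,0.02],"rot":[0,0,0],"grip":0},{"translation":[0.62,-0.958,0.02],"rot":[0,0,0],"grip":0},{"translation":[0.62,-0.958,0.02],"rot":[0,0,0],"grip":0}]'
cat > snap.py <<'E'
import sys
from h import *
nm=sys.argv[1]; out=sys.argv[2]
s=r.state(); c=r.calibration(nm)
cv2.imwrite(f'pics/{out}.png',r.snapshot(nm)[:,:,::-1])
import pickle; pickle.dump((s,c),open(f'pics/{out}.pkl','wb'))
print(s['t'],s['tool_pos'].round(4),s['opening'],s['ft_force'].round(2))
E
python3 snap.py wrist w1
```

```text
t: 1.35
tool_pos: [0.6381, 0.1627, 0.2185]
tcp_rot: [[-0.891, 0.454, 0.001], [0.454, 0.891, -0.002], [-0.002, -0.002, -1.0]]
ft_force: [0.4, 0.5, 0.5]
opening: 0.0463
1.35 [0.6381 0.1627 0.2185] 0.046309406238421655 [0.45 0.53 0.47]
```

View pics/w1.png

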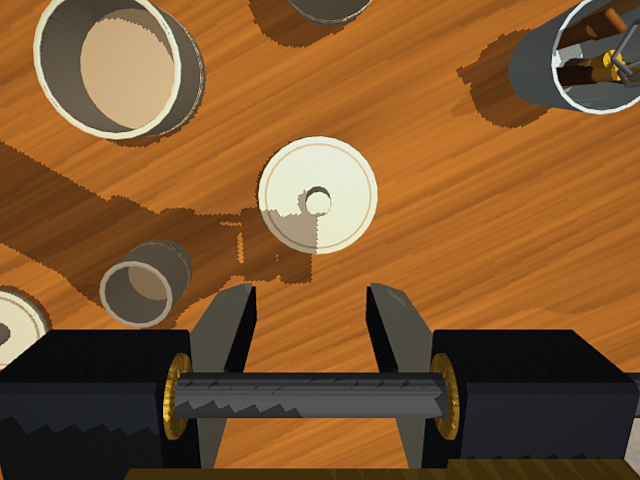

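```bash
python3 - <<'E'
from h import *
import pickle
s,c=pickle.load(open('pics/w1.pkl','rb'))
print('flange',fit(c,np.array([258.5,378,136,254]),(.01,.017)))
print('knob',ray('',318,203,.047,c))
print('js',fit(c,np.array([99.5,173,261,328.5]),(.075,)))
print('jl',fit(c,np.array([33.5,181.5,np.nan,138.5]),(.085,),R=.05))
print('tcp proj px',proj(c,[s['tool_pos'],s['tool_pos']-[0,0,.17]]))
E
```

```text
flange (array([0.63700069, 0.16909138, 0.05335065]), array([ 0.08290705, -0.08274731, -0.08227268,  0.08735957]))
knob [0.63566178 0.16909386 0.047     ]
js (array([0.63167528, 0.00575639, 0.02964126]), array([-0.02010614,  0.02020033,  0.02146011, -0.02250918]))
jl (array([0.47812345, 0.08938583, 0.05      ]), array([-0.80944029,  0.81780194,  0.08149352]))
tcp proj px [[312.71756919 292.48715848]
 [312.39238201 209.37852515]]
```

```bash
python3 -m inch '[{"translation":[0,0,-0.1],"rot":[0,0,0],"grip":0},{"translation":[0,0,-0.1],"rot":[0,0,0],"grip":0},{"translation":[0,0,-0.1],"rot":[0,0,0],"grip":0},{"translation":[0,0,-0.1],"rot":[0,0,0],"grip":0},{"translation":[0,0,-0.1],"rot":[0,0,0],"grip":0},{"translation":[0,0,-0.1],"rot":[0,0,0],"grip":0}]'
python3 snap.py wrist w2
```

```text
t: 2.0
tool_pos: [0.6361, 0.1693, 0.1701]
tcp_rot: [[-0.894, 0.449, 0.002], [0.449, 0.894, 0.001], [-0.001, 0.001, -1.0]]
ft_force: [0.3, -0.2, -0.4]
opening: 0.0464
2.0 [0.6361 0.1693 0.1701] 0.046426553169210974 [ 0.34 -0.17 -0.36]
```

View pics/w2.png

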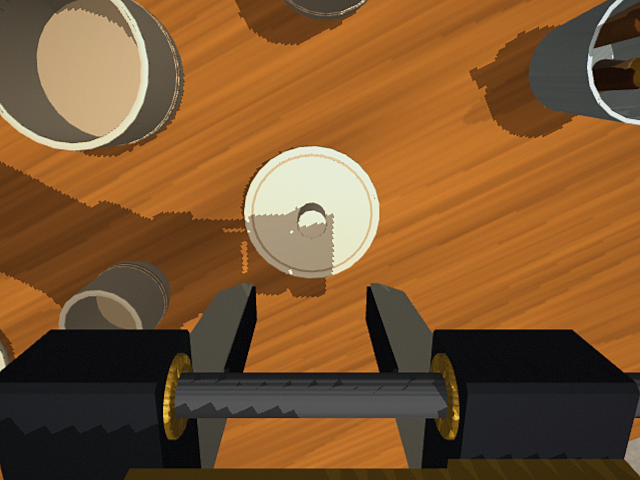

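```bash
python3 - <<'E'
from h import *
import pickle
s,c=pickle.load(open('pics/w2.pkl','rb'))
print('knob',ray('',311.7,221,.047,c), 'fl',fit(c,np.array([244.5,379.5,146,278]),(.01,.017)))
E
python3 -m inch '[{"translation":[0,0,-0.1],"rot":[0,0,0],"grip":0},{"translation":[0,0,-0.2],"rot":[0,0,0],"grip":0},{"translation":[0,0,-0.24],"rot":[0,0,0],"grip":0},{"translation":[0,0,-0.26],"rot":[0,0,0],"grip":0},{"translation":[0,0,-0.26],"rot":[0,0,0],"grip":0},{"translation":[0,0,-0.26],"rot":[0,0,0],"grip":0}]'
```

```text
knob [0.63429211 0.17001446 0.047     ] fl (array([0.63694867, 0.16903057, 0.05313238]), array([ 0.09315481, -0.09309289, -0.09332103,  0.09984576]))
t: 2.65
tool_pos: [0.6365, 0.169, 0.0399]
tcp_rot: [[-0.893, 0.449, 0.002], [0.449, 0.893, 0.0], [-0.001, 0.001, -1.0]]
ft_force: [0.0, -0.3, 0.1]
opening: 0.0466
```

Close on the knob.

```bash
python3 -m inch '[{"translation":[0,0,-0.002],"rot":[0,0,0],"grip":0.3},{"translation":[0,0,-0.002],"rot":[0,0,0],"grip":0.6},{"translation":[0,0,-0.002],"rot":[0,0,0],"grip":1},{"translation":[0,0,-0.002],"rot":[0,0,0],"grip":1},{"translation":[0,0,-0.002],"rot":[0,0,0],"grip":1},{"translation":[0,0,-0.002],"rot":[0,0,0],"grip":1},{"translation":[0,0,0.04],"rot":[0,0,0],"grip":1},{"translation":[0,0,0.1],"rot":[0,0,0],"grip":1},{"translation":[0,0,0.18],"rot":[0,0,0],"grip":1},{"translation":[0,0,0.26],"rot":[0,0,0],"grip":1},{"translation":[0,0,0.26],"rot":[0,0,0],"grip":1},{"translation":[0,0,0.26],"rot":[0,0,0],"grip":1}]'
python3 snap.py wrist w3
```

```text
t: 3.85
tool_pos: [0.636, 0.1689, 0.1696]
tcp_rot: [[-0.893, 0.449, 0.002], [0.449, 0.893, 0.001], [-0.001, 0.001, -1.0]]
ft_force: [-0.2, 0.2, 0.3]
opening: 0.0004
3.85 [0.636  0.1689 0.1696] 0.00043381161672371874 [-0.2   0.22  0.31]
```

View pics/w3.png

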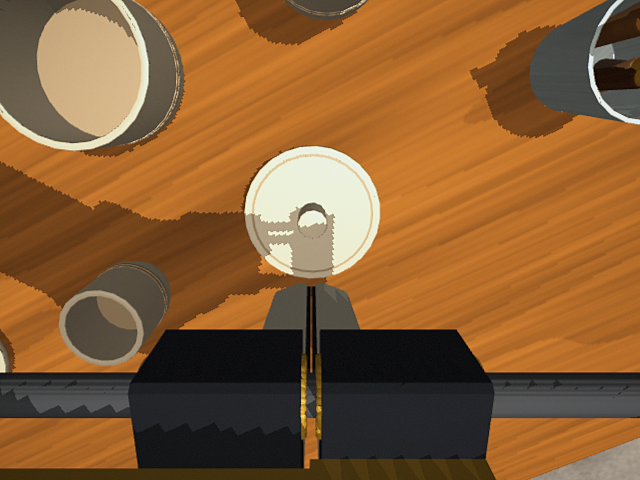

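```bash
python3 -m inch '[{"translation":[0,0,-0.1],"rot":[0,0,0],"grip":0},{"translation":[0,0,-0.15],"rot":[0,0,0],"grip":0},{"translation":[0,0,-0.2],"rot":[0,0,0],"grip":0},{"translation":[0,0,-0.26],"rot":[0,0,0],"grip":0},{"translation":[0,0,-0.26],"rot":[0,0,0],"grip":0},{"translation":[0,0,-0.26],"rot":[0,0,0],"grip":0}]'
python3 snap.py wrist w4; python3 snap.py scene s4; python3 snap.py side d4
python3 - <<'E'
import cv2
a=cv2.imread('pics/s4.png')[240:360,260:420]
b=cv2.imread('pics/d4.png')[130:250,280:440]
cv2.imwrite('pics/c4.png',cv2.resize(cv2.hconcat([a,b]),None,fx=2.5,fy=2.5,interpolation=cv2.INTER_CUBIC))
E
```

```text
t: 4.5
tool_pos: [0.6347, 0.1685, 0.0375]
tcp_rot: [[-0.893, 0.449, -0.003], [0.449, 0.893, -0.001], [0.002, -0.002, -1.0]]
ft_force: [0.1, -1.2, 0.5]
opening: 0.0436
4.5 [0.6347 0.1685 0.0375] 0.04355547386682591 [ 0.14 -1.16  0.54]
4.55 [0.6356 0.1687 0.0387] 0.04494331862325472 [-0.64 -0.3   0.64]
4.6 [0.6361 0.1688 0.0394] 0.04614298732119304 [0.38 0.5  1.04]
```

View pics/c4.png

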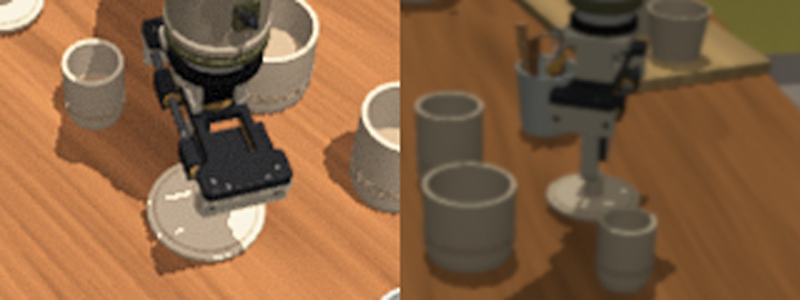

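View pics/w4.png

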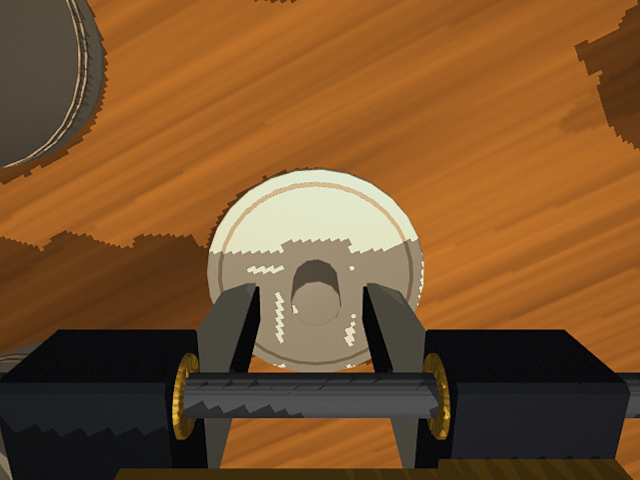

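```bash
python3 -m inch '[{"translation":[0,0,0],"rot":[0,0,0],"grip":1},{"translation":[0,0,0],"rot":[0,0,0],"grip":1},{"translation":[0,0,0],"rot":[0,0,0],"grip":1},{"translation":[0,0,0],"rot":[0,0,0],"grip":1},{"translation":[0,0,0],"rot":[0,0,0],"grip":1},{"translation":[0,0,0],"rot":[0,0,0],"grip":1},{"translation":[0,0,0],"rot":[0,0,0],"grip":1},{"translation":[0,0,0],"rot":[0,0,0],"grip":1}]'
```

```text
t: 5.45
tool_pos: [0.6356, 0.1688, 0.0386]
tcp_rot: [[-0.894, 0.449, 0.0], [0.449, 0.894, -0.0], [-0.0, -0.0, -1.0]]
ft_force: [-0.1, 0.4, 0.2]
opening: 0.0003
```

```bash
python3 snap.py wrist w5
```

```text
5.45 [0.6356 0.1688 0.0386] 0.0003334202741154584 [-0.05  0.38  0.18]
```

View pics/w5.png

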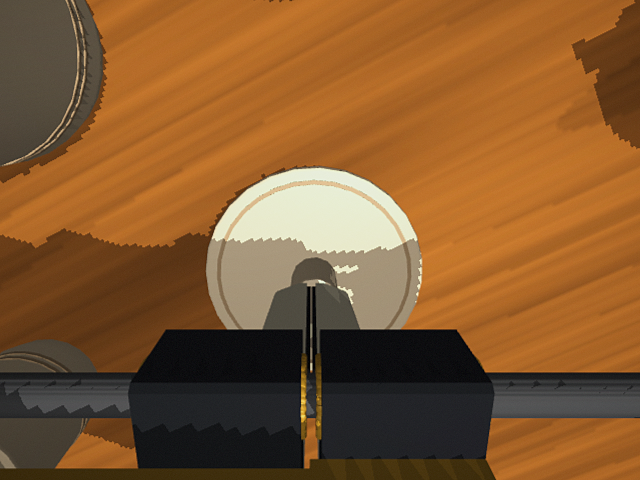

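```bash
python3 snap.py side d5; python3 snap.py scene s5;python3 - <<'E'
from h import *
a=cv2.imread('pics/s5.png')[260:350,290:410]
b=cv2.imread('pics/d5.png')[150:240,310:430]
cv2.imwrite('pics/c5.png',cv2.resize(cv2.vconcat([a,b]),None,fx=3.3,fy=3.3,interpolation=cv2.INTER_CUBIC))
T=np.array([.636,.169,.0386])
for n,o in(('scene',(290,260)),('side',(310,150))):
    print(n,(proj(r.calibration(n),[T,T-[0,0,.017],[.636,.169,.047],[.636,.169,.017]])-o)*3.3+[0,0 if n=='scene' else 297])
    print(n,(proj(r.calibration(n),[T,T-[0,0,.017],[.636,.169,.047],[.636,.169,.017]])))
E
```

```text
5.5 [0.6356 0.1688 0.0386] 0.0002837314100990042 [-0.26 -0.21 -0.21]
5.55 [0.6356 0.1687 0.0386] 0.000771107994872303 [-0.53 -0.38  0.01]
scene [[171.99306838 185.6076799 ]
 [171.08667757 200.02544898]
 [172.44913691 178.35309307]
 [170.84515888 203.86723624]]
scene [[342.11911163 316.24475148]
 [341.84444775 320.61377242]
 [342.25731422 314.04639184]
 [341.77126027 321.77795037]]
side [[156.05172619 463.78443178]
 [154.9808145  480.94322239]
 [156.58584955 455.22638656]
 [154.69332611 485.54953403]]
side [[357.28840188 200.5407369 ]
 [356.96388318 205.74037042]
 [357.45025744 197.94738987]
 [356.87676549 207.13622243]]
```

View pics/c5.png

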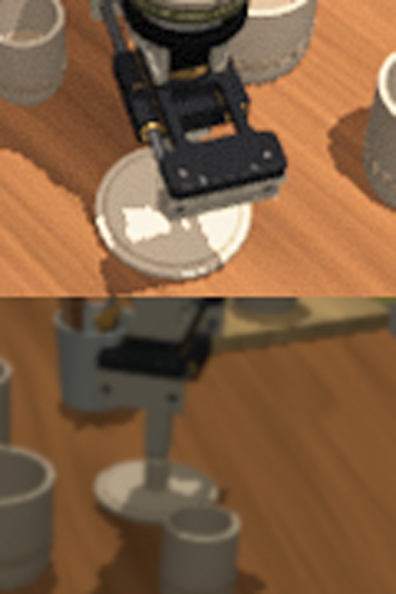

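```bash
python3 - <<'E'
from h import *
import pickle
s,c=pickle.load(open('pics/w5.pkl','rb'))
T=s['tool_pos'];x=s['tcp_rot'][:,0]
for nm,X in (('tcp',T),('tip',T-[0,0,.017]),('tip +x7.5',T-[0,0,.017]+x*.0075),('tip-x',T-[0,0,.017]-x*.0075),('knobtop',[.636,.169,.047]),('knobbase',[.636,.169,.017])):
    print(nm,proj(c,[X])[0].round(1))
print('cam',-c['R'].T@c['t']-T, c['R'].T[:,2],x)
for n in('scene','side'):
  cc=r.calibration(n);print(n,proj(cc,[T+[0,0,.02],T+[0,0,.05],T+[0,0,.1]]))
a=cv2.imread('pics/w5.png')[230:400,220:420]
cv2.imwrite('pics/c6.png',cv2.resize(a,None,fx=3.5,fy=3.5,interpolation=cv2.INTER_CUBIC))
b=cv2.imread('pics/d5.png')[150:220,320:390]
b=cv2.resize(b,None,fx=8,fy=8,interpolation=cv2.INTER_CUBIC)
cv2.imwrite('pics/c7.png',cv2.convertScaleAbs(b,alpha=1.8))
E
```

```text
tcp [312.8 292.5]
tip [312.7 278.4]
tip +x7.5 [312.7 263.7]
tip-x [312.6 292.7]
knobtop [313.7 301. ]
knobbase [313.4 275.4]
cam [-0.06854675  0.03368601  0.17557061] [ 0.24696206 -0.125302   -0.96088977] [-8.93509838e-01  4.49043615e-01 -3.09722355e-05]
scene [[342.49892479 310.81805144]
 [343.0160723  302.60560643]
 [343.93121732 288.07285101]]
side [[357.5677574  194.39160344]
 [358.15808107 184.91424085]
 [359.17206539 168.63521064]]
```

View pics/c6.png

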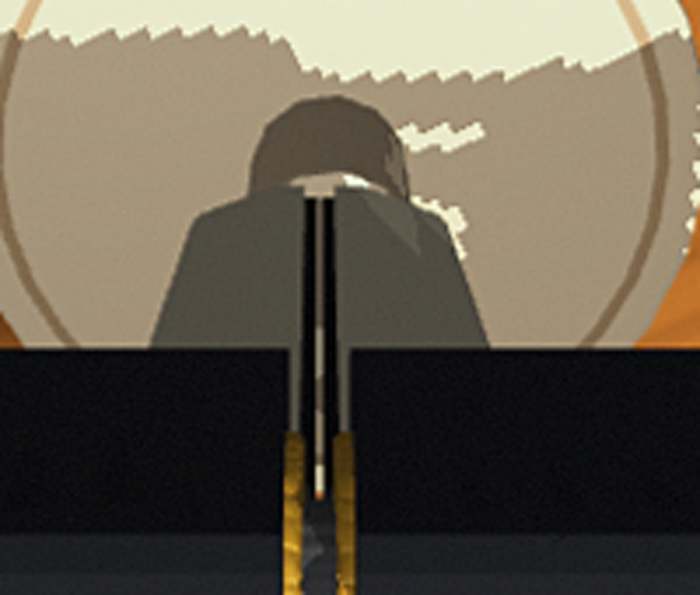

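View pics/c7.png

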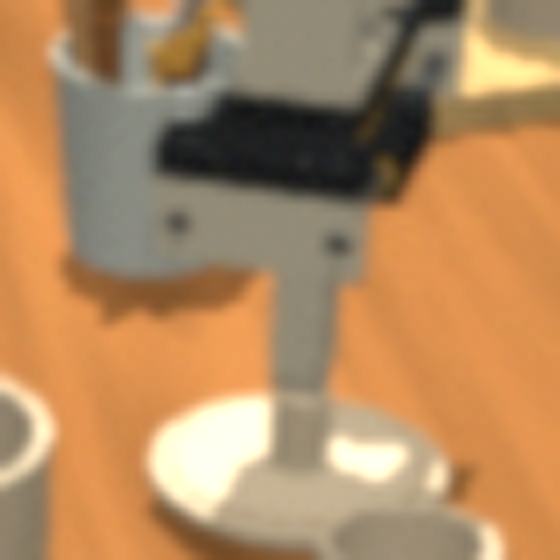

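```bash
python3 -m inch '[{"translation":[0,0,0.02],"rot":[0,0,0],"grip":0},{"translation":[0,0,0.02],"rot":[0,0,0],"grip":0},{"translation":[0,0,0.02],"rot":[0,0,0],"grip":0},{"translation":[0,0,0.02],"rot":[0,0,0],"grip":0},{"translation":[0,0,0.02],"rot":[0,0,0],"grip":0},{"translation":[0,0,0.02],"rot":[0,0,0],"grip":0},{"translation":[0,0,0],"rot":[0,0,0],"grip":0},{"translation":[0,0,-0.01],"rot":[0,0,0],"grip":0},{"translation":[0,0,-0.02],"rot":[0,0,0],"grip":0},{"translation":[0,0,-0.02],"rot":[0,0,0],"grip":0},{"translation":[0,0,-0.02],"rot":[0,0,0],"grip":0}]'; python3 snap.py wrist w6;python3 snap.py side d6; python3 snap.py scene s6
python3 - <<'E'
from h import *
a=cv2.imread('pics/w6.png')[230:400,220:420]
b=cv2.imread('pics/d6.png')[150:220,320:390]
b=cv2.resize(b,None,fx=6,fy=6,interpolation=cv2.INTER_CUBIC)
a=cv2.resize(a,(500,420),interpolation=cv2.INTER_CUBIC)[:,:370]
cv2.imwrite('pics/c8.png',cv2.hconcat([a,cv2.convertScaleAbs(b,alpha=1.8)]))
E
```

```text
t: 6.7
tool_pos: [0.6355, 0.1687, 0.0283]
tcp_rot: [[-0.893, 0.449, -0.0], [0.449, 0.893, -0.0], [0.0, -0.0, -1.0]]
ft_force: [-0.2, 0.1, 0.2]
opening: 0.0466
6.7 [0.6355 0.1687 0.0283] 0.04660007580240689 [-0.17  0.11  0.18]
6.75 [0.6357 0.1687 0.0285] 0.04630501106585318 [-0.63  0.34  0.35]
6.8 [0.6358 0.1688 0.0287] 0.04629937644765645 [0.24 0.4  0.33]
```

View pics/c8.png

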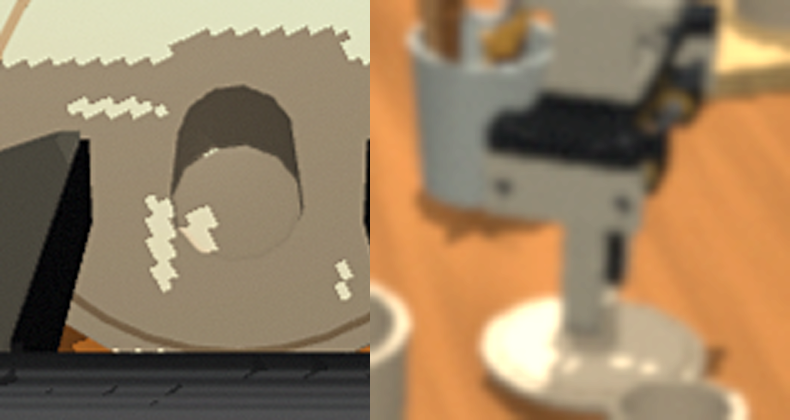

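```bash
python3 - <<'E'
from h import *
s=r.state();T=s['tool_pos'];y=s['tcp_rot'][:,1]
c=r.calibration('side')
for z in np.arange(.01,.06,.01): print(z.round(3),[proj(c,[[*(T+k*y*.023)[:2],z]])[0].round(1) for k in(1,-1)])
E
```

```text
0.01 [array([358.5, 205.8]), array([354.9, 212.9])]
0.02 [array([358.7, 202.8]), array([355. , 209.8])]
0.03 [array([358.9, 199.7]), array([355.2, 206.8])]
0.04 [array([359.1, 196.7]), array([355.4, 203.7])]
0.05 [array([359.3, 193.6]), array([355.6, 200.6])]
```

```bash
python3 -m inch '[{"translation":[0,0,-0.01],"rot":[0,0,0],"grip":0},{"translation":[0,0,-0.02],"rot":[0,0,0],"grip":0},{"translation":[0,0,-0.02],"rot":[0,0,0],"grip":0},{"translation":[0,0,-0.02],"rot":[0,0,0],"grip":0}]'; python3 snap.py wrist w7;python3 snap.py side d7
python3 - <<'E'
from h import *
a=cv2.imread('pics/w7.png')[230:400,220:420]
b=cv2.imread('pics/d7.png')[150:220,320:390]
b=cv2.resize(b,None,fx=6,fy=6,interpolation=cv2.INTER_CUBIC)
a=cv2.resize(a,(500,420),interpolation=cv2.INTER_CUBIC)[:,:370]
cv2.imwrite('pics/c9.png',cv2.hconcat([a,cv2.convertScaleAbs(b,alpha=1.8)]))
E
```

```text
t: 7.25
tool_pos: [0.6354, 0.1687, 0.0183]
tcp_rot: [[-0.893, 0.449, -0.0], [0.449, 0.893, -0.0], [0.0, -0.0, -1.0]]
ft_force: [0.5, -0.8, 0.8]
opening: 0.0464
7.25 [0.6354 0.1687 0.0183] 0.046409237536586025 [ 0.52 -0.76  0.79]
7.3 [0.6356 0.1688 0.0185] 0.04638511777355618 [-0.31 -0.47 -0.23]
```

View pics/c9.png

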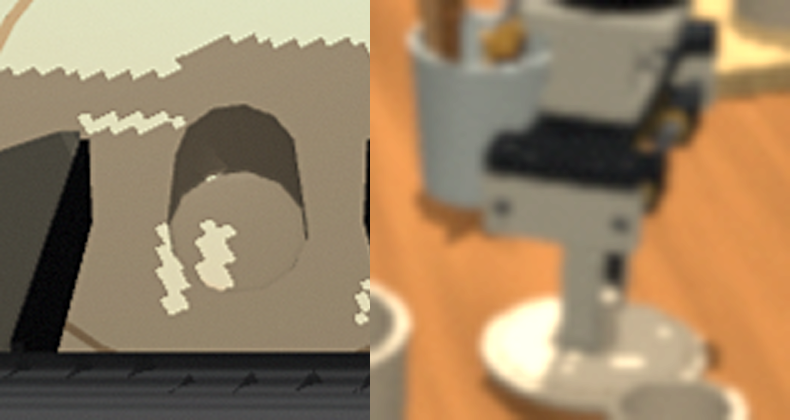

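```bash
python3 -m inch '[{"translation":[0,0,-0.004],"rot":[0,0,0],"grip":0},{"translation":[0,0,-0.008],"rot":[0,0,0],"grip":0},{"translation":[0,0,-0.008],"rot":[0,0,0],"grip":0}]'; python3 -m inch '[{"translation":[0,0,0],"rot":[0,0,0],"grip":1},{"translation":[0,0,0],"rot":[0,0,0],"grip":1},{"translation":[0,0,0],"rot":[0,0,0],"grip":1},{"translation":[0,0,0],"rot":[0,0,0],"grip":1},{"translation":[0,0,0],"rot":[0,0,0],"grip":1},{"translation":[0,0,0],"rot":[0,0,0],"grip":1}]'
```

```text
t: 7.65
tool_pos: [0.6355, 0.1687, 0.0144]
tcp_rot: [[-0.893, 0.449, -0.0], [0.449, 0.893, -0.0], [0.0, -0.0, -1.0]]
ft_force: [0.2, 1.0, 0.8]
opening: 0.0466
t: 8.25
tool_pos: [0.6358, 0.1689, 0.0147]
tcp_rot: [[-0.893, 0.449, 0.0], [0.449, 0.893, 0.0], [-0.0, 0.0, -1.0]]
ft_force: [0.3, 1.2, -0.3]
opening: 0.0216
```

```bash
python3 -m inch '[{"translation":[0,0,0.01],"rot":[0,0,0],"grip":1},{"translation":[0,0,0.04],"rot":[0,0,0],"grip":1},{"translation":[0,0,0.1],"rot":[0,0,0],"grip":1},{"translation":[0,0,0.18],"rot":[0,0,0],"grip":1},{"translation":[0,0,0.25],"rot":[0,0,0],"grip":1},{"translation":[0,0,0.3],"rot":[0,0,0],"grip":1},{"translation":[0,0,0.3],"rot":[0,0,0],"grip":1},{"translation":[0,0,0.3],"rot":[0,0,0],"grip":1}]'; python3 snap.py wrist w8;python3 snap.py side d8;python3 snap.py scene s8
python3 - <<'E'
from h import *
a=cv2.imread('pics/s8.png')[180:360,250:450]
b=cv2.imread('pics/d8.png')[90:270,250:450]
cv2.imwrite('pics/c10.png',cv2.resize(cv2.hconcat([a,b]),None,fx=2,fy=2,interpolation=cv2.INTER_CUBIC))
E
```

```text
t: 9.05
tool_pos: [0.6354, 0.1687, 0.1653]
tcp_rot: [[-0.893, 0.449, 0.001], [0.449, 0.893, 0.0], [-0.001, 0.001, -1.0]]
ft_force: [-0.3, 0.1, -2.0]
opening: 0.0211
9.05 [0.6354 0.1687 0.1653] 0.021116038132899792 [-0.25  0.12 -2.  ]
9.1 [0.6349 0.1685 0.1642] 0.021239527718862103 [ 0.04 -0.41 -2.35]
9.15 [0.6347 0.1685 0.1635] 0.021277455530820916 [ 0.38 -0.3  -3.23]
```

View pics/c10.png

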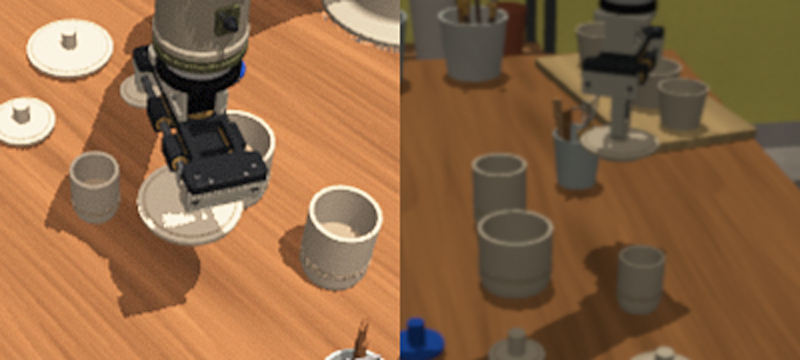

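View pics/w8.png

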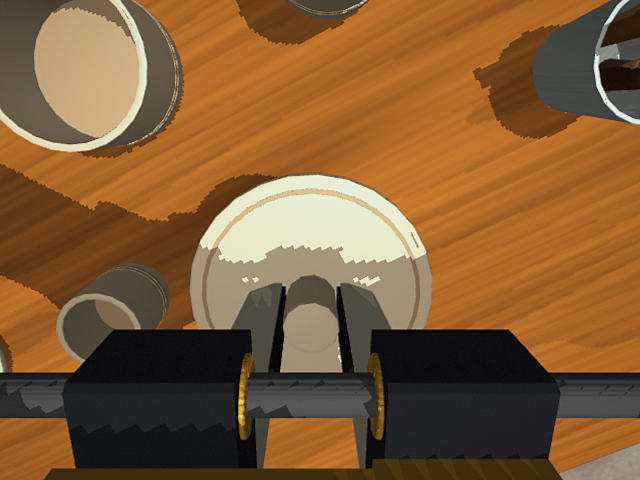

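```bash
python3 - <<'E'
from h import *
import pickle
s,c=pickle.load(open('pics/w8.pkl','rb'))
z=s['tool_pos'][2]-.0147
q,e=fit(c,np.array([189.5,432,172.5,np.nan]),(z+.01,z+.017),R=.054);print(q,e,s['tool_pos'])
print('free R',fit(c,np.array([189.5,432,172.5,np.nan]),(z+.01,z+.017)))
print('jl',fit(c,np.array([np.nan,147.5,np.nan,152.5]),(.085,),R=.05))
E
python3 -m inch '[{"translation":[-0.05,-0.025,0],"rot":[0,0,0],"grip":1},{"translation":[-0.12,-0.06,0],"rot":[0,0,0],"grip":1},{"translation":[-0.2,-0.1,0],"rot":[0,0,0],"grip":1},{"translation":[-0.27,-0.136,0],"rot":[0,0,0],"grip":1},{"translation":[-0.316,-0.16,0],"rot":[0,0,0],"grip":1},{"translation":[-0.316,-0.16,0],"rot":[0,0,0],"grip":1},{"translation":[-0.316,-0.16,0],"rot":[0,0,0],"grip":1},{"translation":[-0.316,-0.16,0],"rot":[0,0,0],"grip":1}]'; python3 snap.py wrist w9;python3 snap.py side d9;python3 snap.py scene s9
python3 - <<'E'
from h import *
a=cv2.imread('pics/s9.png')[180:340,280:440]
b=cv2.imread('pics/d9.png')[130:290,220:380]
cv2.imwrite('pics/c11.png',cv2.resize(cv2.hconcat([a,b]),None,fx=2.5,fy=2.5,interpolation=cv2.INTER_CUBIC))
E
```

```text
[0.6364436  0.16715009 0.05      ] [-1.81991726  1.81647263  0.2791417 ] [0.63544941 0.16865759 0.16533184]
free R (array([0.63556197, 0.1675951 , 0.05312958]), array([2.84217094e-14, 1.13686838e-13, 1.70530257e-13]))
jl (array([0.47843011, 0.08847524, 0.05      ]), array([-3.26956666e-07, -2.67110465e-07]))
t: 10.0
tool_pos: [0.4786, 0.0893, 0.1643]
tcp_rot: [[-0.894, 0.449, 0.0], [0.449, 0.894, 0.0], [-0.0, 0.0, -1.0]]
ft_force: [0.9, 0.1, -1.8]
opening: 0.0213
10.0 [0.4786 0.0893 0.1643] 0.02127849842023525 [ 0.93  0.14 -1.79]
10.05 [0.4786 0.0894 0.1643] 0.021503705879975996 [-0.01  0.34 -2.05]
10.1 [0.4785 0.0893 0.1643] 0.021319333672384266 [-0.86 -0.46 -2.79]
```

View pics/c11.png

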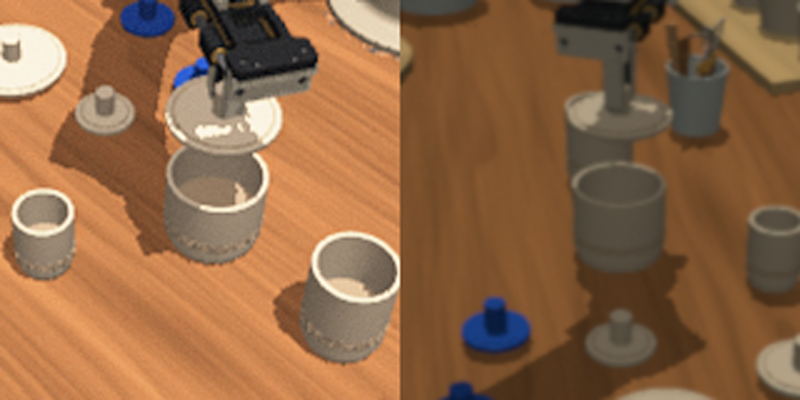

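View pics/w9.png

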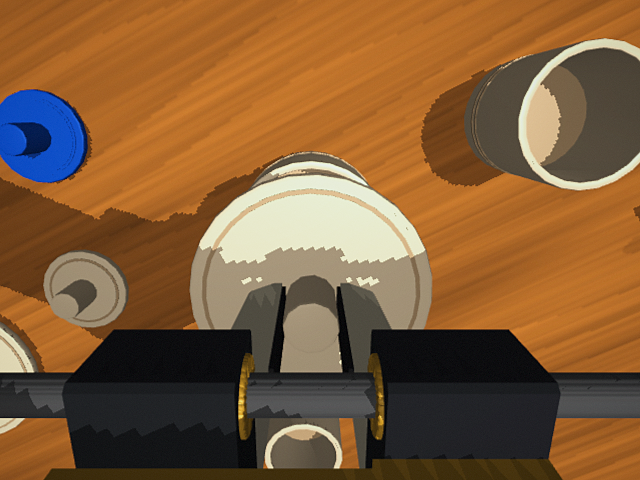

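```bash
python3 - <<'E'
from h import *
import pickle
n=np.nan
s,c=pickle.load(open('pics/w9.pkl','rb'))
print('jm w',fit(c,np.array([518.5,n,39,189.5]),(.1,),R=.04))
print('lid w',fit(c,np.array([189.5,432,173,n]),(.16,.1665)))
c=r.calibration('scene')
print('lid sc',fit(c,np.array([345.6,393.2,211.2,240.8]),(.16,.1665)))
print('jl sc',fit(c,np.array([345.9,387.8,n,264.2]),(.085,),R=.05))
c=r.calibration('side')
o=np.array([220,220,130,130])
print('lid sd',fit(c,np.array([565,672,90,137])/2.5*1.0-np.array([160,160,0,0])+o,(.16,.1665)))
print('jl sd',fit(c,np.array([573,665,162,208])/2.5-np.array([160,160,0,0])+o,(.085,)))
E
```

```text
jm w (array([0.48060026, 0.25820434, 0.05      ]), array([-1.45860713e-04, -1.54332499e+00,  1.87018179e+00]))
lid w (array([0.47892034, 0.08822357, 0.05316963]), array([ 0.00000000e+00, -5.68434189e-14,  0.00000000e+00]))
lid sc (array([0.47783565, 0.08936939, 0.05199359]), array([ 1.11842344, -1.10666482, -1.69277482,  1.57286233]))
jl sc (array([0.47791882, 0.08975528, 0.05      ]), array([ 0.36814996, -0.36617139,  0.03197322]))
lid sd (array([0.47850544, 0.09301862, 0.054498  ]), array([ 0.25493693, -0.25537171, -0.63396373,  0.58595924]))
jl sd (array([0.47769313, 0.08280422, 0.04929667]), array([-0.22329914,  0.22371046,  0.49279221, -0.46242429]))
```

```bash
python3 -m inch '[{"translation":[0,0,-0.04],"rot":[0,0,0],"grip":1},{"translation":[0,0,-0.08],"rot":[0,0,0],"grip":1},{"translation":[0,0,-0.11],"rot":[0,0,0],"grip":1},{"translation":[0,0,-0.125],"rot":[0,0,0],"grip":1},{"translation":[0,0,-0.13],"rot":[0,0,0],"grip":1},{"translation":[0,0,-0.133],"rot":[0,0,0],"grip":1},{"translation":[0,0,-0.136],"rot":[0,0,0],"grip":1},{"translation":[0,0,-0.139],"rot":[0,0,0],"grip":1},{"translation":[0,0,-0.142],"rot":[0,0,0],"grip":1},{"translation":[0,0,-0.142],"rot":[0,0,0],"grip":1},{"translation":[0,0,-0.142],"rot":[0,0,0],"grip":1}]'; python3 snap.py side d10;python3 snap.py scene s10
python3 - <<'E'
from h import *
a=cv2.imread('pics/s10.png')[180:340,280:440]
b=cv2.imread('pics/d10.png')[130:290,220:380]
cv2.imwrite('pics/c12.png',cv2.resize(cv2.hconcat([a,b]),None,fx=2.5,fy=2.5,interpolation=cv2.INTER_CUBIC))
E
```

```text
t: 11.25
tool_pos: [0.4777, 0.0888, 0.0937]
tcp_rot: [[-0.893, 0.449, 0.0], [0.449, 0.893, 0.0], [-0.0, 0.0, -1.0]]
ft_force: [0.3, -0.0, -2.6]
opening: 0.0214
11.25 [0.4777 0.0888 0.0937] 0.021430228737829488 [ 0.33 -0.02 -2.59]
11.3 [0.4777 0.0888 0.0937] 0.021209368806237923 [-0.39 -0.11 -1.47]
```

View pics/c12.png

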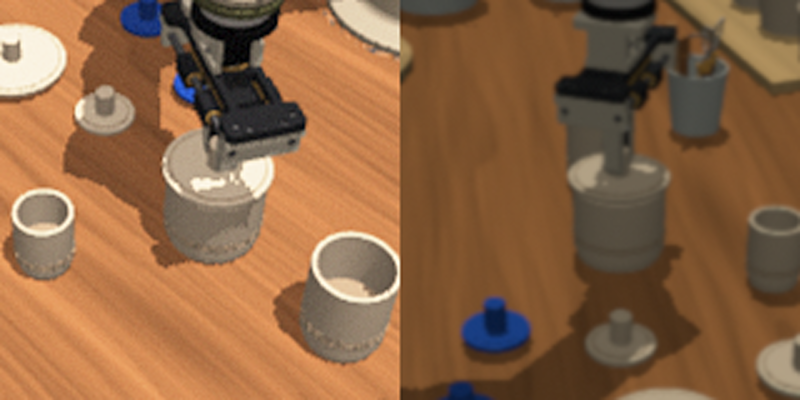

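```bash
python3 -m inch '[{"translation":[0,0,-0.002],"rot":[0,0,0],"grip":1},{"translation":[0,0,-0.004],"rot":[0,0,0],"grip":1},{"translation":[0,0,-0.006],"rot":[0,0,0],"grip":1},{"translation":[0,0,-0.008],"rot":[0,0,0],"grip":1},{"translation":[0,0,-0.008],"rot":[0,0,0],"grip":1},{"translation":[0,0,-0.008],"rot":[0,0,0],"grip":1}]'
```

```text
t: 11.95
tool_pos: [0.4776, 0.0888, 0.0896]
tcp_rot: [[-0.893, 0.449, 0.0], [0.449, 0.893, -0.0], [-0.0, -0.0, -1.0]]
ft_force: [0.4, -1.1, -0.7]
opening: 0.0216
```

```bash
python3 -m inch '[{"translation":[0,0,-0.001],"rot":[0,0,0],"grip":1},{"translation":[0,0,-0.001],"rot":[0,0,0],"grip":0},{"translation":[0,0,-0.001],"rot":[0,0,0],"grip":0},{"translation":[0,0,-0.001],"rot":[0,0,0],"grip":0},{"translation":[0,0,-0.001],"rot":[0,0,0],"grip":0},{"translation":[0,0,-0.001],"rot":[0,0,0],"grip":0},{"translation":[0,0,0.03],"rot":[0,0,0],"grip":0},{"translation":[0,0,0.1],"rot":[0,0,0],"grip":0},{"translation":[0,0,0.2],"rot":[0,0,0],"grip":0},{"translation":[0,0,0.24],"rot":[0,0,0],"grip":0},{"translation":[0,0,0.24],"rot":[0,0,0],"grip":0},{"translation":[0,0,0.24],"rot":[0,0,0],"grip":0}]'; python3 snap.py wrist w11;python3 snap.py side d11;python3 snap.py scene s11
python3 - <<'E'
from h import *
a=cv2.imread('pics/s11.png')[180:340,280:440]
b=cv2.imread('pics/d11.png')[130:290,220:380]
cv2.imwrite('pics/c13.png',cv2.resize(cv2.hconcat([a,b]),None,fx=2.5,fy=2.5,interpolation=cv2.INTER_CUBIC))
E
```

```text
t: 13.15
tool_pos: [0.4775, 0.0887, 0.2095]
tcp_rot: [[-0.893, 0.449, 0.001], [0.449, 0.893, 0.0], [-0.0, 0.0, -1.0]]
ft_force: [-0.4, 0.0, -0.4]
opening: 0.046
13.15 [0.4775 0.0887 0.2095] 0.04603493336134664 [-0.38  0.01 -0.37]
13.2 [0.4771 0.0887 0.2088] 0.04635788571874656 [-0.05 -0.41 -0.33]
13.25 [0.4769 0.0886 0.2084] 0.04620279911406684 [-0.62 -0.2  -0.44]
```

View pics/c13.png

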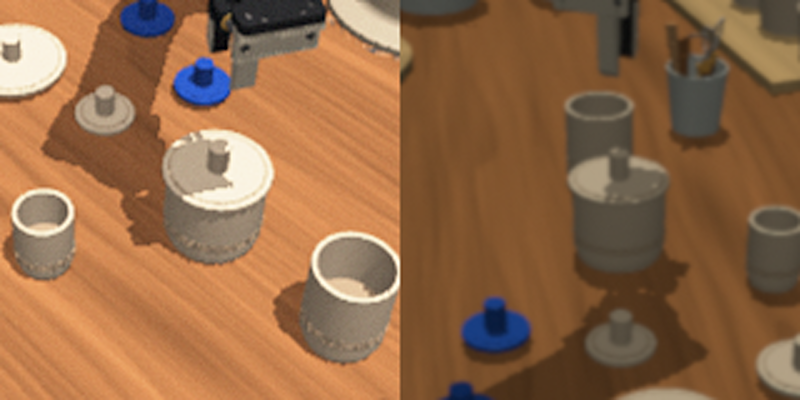

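View pics/w11.png

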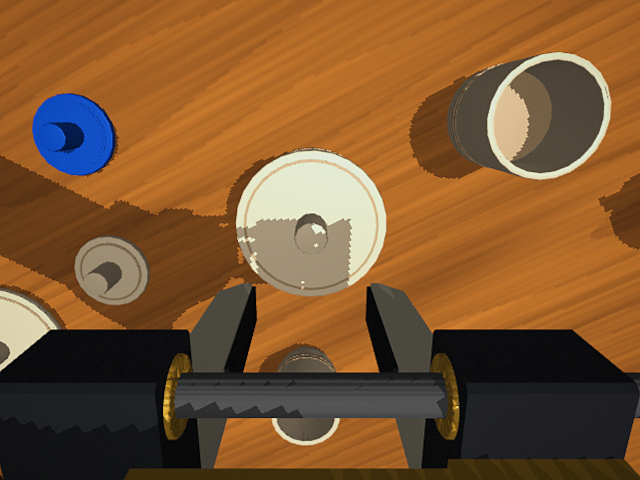

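```bash
python3 - <<'E'
from h import *
import pickle
s,c=pickle.load(open('pics/w11.pkl','rb'))
print('jm w',fit(c,np.array([487.5,611,52,180]),(.1,)))
print('C w',fit(c,np.array([74.5,148.5,236,305.5]),(.01,.017)))
print('lid L',fit(c,np.array([236,386,150,296.5]),(.085,.092)))
E
python3 -m inch '[{"translation":[-0.006,-0.07,0],"rot":[0,0,0],"grip":0},{"translation":[-0.02,-0.15,0],"rot":[0,0,0],"grip":0},{"translation":[-0.035,-0.25,0],"rot":[0,0,0],"grip":0},{"translation":[-0.05,-0.33,-0.02],"rot":[0,0,0],"grip":0},{"translation":[-0.054,-0.386,-0.05],"rot":[0,0,0],"grip":0},{"translation":[-0.054,-0.386,-0.1],"rot":[0,0,0],"grip":0},{"translation":[-0.054,-0.386,-0.1],"rot":[0,0,0],"grip":0},{"translation":[-0.054,-0.386,-0.1],"rot":[0,0,0],"grip":0}]'; python3 snap.py wrist w12
```

```text
jm w (array([0.48034344, 0.25758735, 0.03939717]), array([-0.32883833,  0.32490258,  0.30648713, -0.33188867]))
C w (array([ 0.45156327, -0.1056371 ,  0.0327116 ]), array([-0.26900172,  0.27522773,  0.28818221, -0.29651721]))
lid L (array([0.47814387, 0.08754208, 0.05321762]), array([-0.10555144,  0.10543474,  0.10624508, -0.11451871]))
t: 14.1
tool_pos: [0.45, -0.1038, 0.1589]
tcp_rot: [[-0.894, 0.449, -0.003], [0.449, 0.894, 0.0], [0.003, -0.001, -1.0]]
ft_force: [-0.6, 0.9, -0.4]
opening: 0.0464
14.1 [ 0.45   -0.1038  0.1589] 0.046449450764159454 [-0.58  0.88 -0.41]
```

View pics/w12.png

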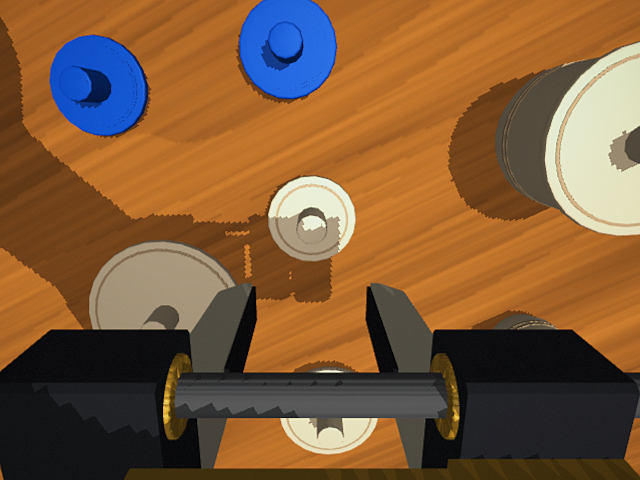

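```bash
python3 - <<'E'
from h import *
import pickle
s,c=pickle.load(open('pics/w12.pkl','rb'))
print('C w',fit(c,np.array([268,355.5,176,262]),(.01,.017)))
E
python3 -m inch '[{"translation":[0,0,-0.08],"rot":[0,0,0],"grip":0},{"translation":[0,0,-0.16],"rot":[0,0,0],"grip":0},{"translation":[0,0,-0.22],"rot":[0,0,0],"grip":0},{"translation":[0,0,-0.25],"rot":[0,0,0],"grip":0},{"translation":[0,0,-0.27],"rot":[0,0,0],"grip":0},{"translation":[0,0,-0.285],"rot":[0,0,0],"grip":0},{"translation":[0,0,-0.285],"rot":[0,0,0],"grip":0},{"translation":[0,0,-0.285],"rot":[0,0,0],"grip":0}]'
```

```text
C w (array([ 0.45169788, -0.10510128,  0.03339225]), array([ 0.09083009, -0.09084012, -0.09272368,  0.09611491]))
t: 14.95
tool_pos: [0.4511, -0.1042, 0.0178]
tcp_rot: [[-0.894, 0.449, 0.001], [0.449, 0.894, -0.0], [-0.001, 0.0, -1.0]]
ft_force: [-0.2, -0.2, 0.8]
opening: 0.0465
```

```bash
python3 -m inch '[{"translation":[0,0,-0.005],"rot":[0,0,0],"grip":0},{"translation":[0,0,-0.005],"rot":[0,0,0],"grip":1},{"translation":[0,0,-0.005],"rot":[0,0,0],"grip":1},{"translation":[0,0,-0.005],"rot":[0,0,0],"grip":1},{"translation":[0,0,-0.005],"rot":[0,0,0],"grip":1},{"translation":[0,0,-0.005],"rot":[0,0,0],"grip":1},{"translation":[0,0,-0.005],"rot":[0,0,0],"grip":1},{"translation":[0,0,-0.005],"rot":[0,0,0],"grip":1}]'
```

```text
t: 15.75
tool_pos: [0.4507, -0.1042, 0.0147]
tcp_rot: [[-0.893, 0.449, 0.0], [0.449, 0.893, -0.0], [-0.0, 0.0, -1.0]]
ft_force: [0.2, 0.3, 3.1]
opening: 0.0212
```

```bash
python3 -m inch '[{"translation":[0,0,0.01],"rot":[0,0,0],"grip":1},{"translation":[0,0,0.05],"rot":[0,0,0],"grip":1},{"translation":[0,0,0.13],"rot":[0,0,0],"grip":1},{"translation":[0,0,0.21],"rot":[0,0,0],"grip":1},{"translation":[0.04,0.024,0.27],"rot":[0,0,0],"grip":1},{"translation":[0.1,0.06,0.3],"rot":[0,0,0],"grip":1},{"translation":[0.17,0.104,0.3],"rot":[0,0,0],"grip":1},{"translation":[0.24,0.147,0.3],"rot":[0,0,0],"grip":1},{"translation":[0.31,0.19,0.3],"rot":[0,0,0],"grip":1},{"translation":[0.36,0.22,0.3],"rot":[0,0,0],"grip":1},{"translation":[0.36,0.22,0.28],"rot":[0,0,0],"grip":1},{"translation":[0.36,0.22,0.25],"rot":[0,0,0],"grip":1}]'; python3 -m inch '[{"translation":[0,0,-0.01],"rot":[0,0,0],"grip":1},{"translation":[0,0,-0.01],"rot":[0,0,0],"grip":1},{"translation":[0,0,-0.01],"rot":[0,0,0],"grip":1}]'; python3 snap.py wrist w13;python3 snap.py side d13;python3 snap.py scene s13
python3 - <<'E'
from h import *
a=cv2.imread('pics/s13.png')[190:310,240:360]
b=cv2.imread('pics/d13.png')[140:260,310:430]
cv2.imwrite('pics/c14.png',cv2.resize(cv2.hconcat([a,b]),None,fx=3.3,fy=3.3,interpolation=cv2.INTER_CUBIC))
E
```

```text
t: 16.95
tool_pos: [0.6307, 0.0062, 0.1395]
tcp_rot: [[-0.894, 0.448, 0.0], [0.448, 0.894, -0.0], [-0.0, 0.0, -1.0]]
ft_force: [-0.6, 0.5, -1.8]
opening: 0.0218
t: 17.25
tool_pos: [0.6303, 0.0052, 0.135]
tcp_rot: [[-0.893, 0.45, -0.0], [0.45, 0.893, -0.0], [0.0, -0.0, -1.0]]
ft_force: [-0.6, -1.0, -0.1]
opening: 0.0214
17.25 [0.6303 0.0052 0.135 ] 0.021390533422681695 [-0.57 -1.   -0.11]
17.3 [0.6306 0.0054 0.1352] 0.020954822357714308 [ 0.95  0.53 -0.93]
17.35 [0.6308 0.0054 0.1353] 0.021184174646475682 [-0.1   1.06 -1.3 ]
```

View pics/c14.png

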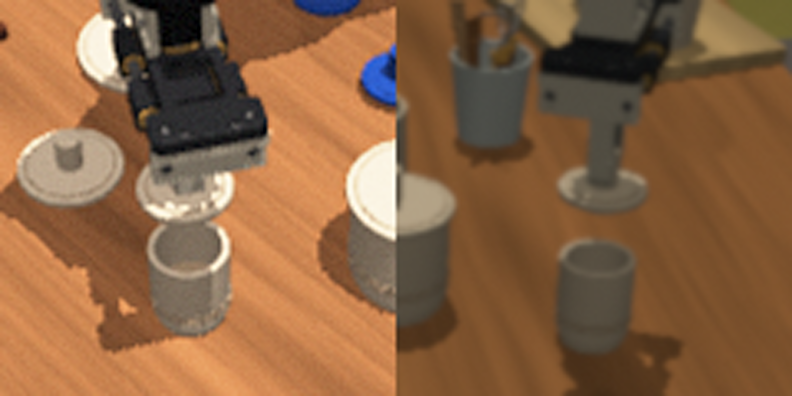

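View pics/w13.png

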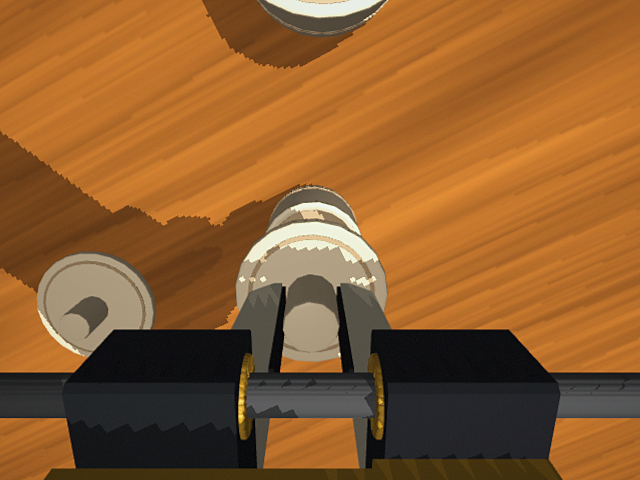

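```bash
python3 - <<'E'
from h import *
import pickle
n=np.nan
s,c=pickle.load(open('pics/w13.pkl','rb'))
print('lid w',fit(c,np.array([235,387,221,n]),(.131,.138)))
print('jar w',fit(c,np.array([265.5,363,203,n]),(.075,),R=.03))
c=r.calibration('scene');o=np.array([240,240,190,190])-.35
print('lid sc',fit(c,np.array([136,235,n,219])/3.3+o,(.131,.138),R=.034))
print('jar sc',fit(c,np.array([149,231,n,280])/3.3+o,(.075,),R=.03))
c=r.calibration('side');o=np.array([310,310,140,140])-.35
print('lid sd',fit(c,np.array([161,252,166,211])/3.3+o,(.131,.138)))
print('jar sd',fit(c,np.array([163,239,239,n])/3.3+o,(.075,)))
E
python3 - <<'E'
import cv2
a=cv2.imread('pics/w13.png')[170:380,220:420]
cv2.imwrite('pics/c15.png',cv2.resize(a,None,fx=2.8,fy=2.8,interpolation=cv2.INTER_CUBIC))
E
```

```text
lid w (array([0.63137097, 0.00387509, 0.03329518]), array([-5.68434189e-14,  5.68434189e-14, -1.13686838e-13]))
jar w (array([0.63250307, 0.00537037, 0.05      ]), array([-2.95598587,  2.95579971,  0.19503385]))
lid sc (array([6.25682044e-01, 3.29926357e-04, 5.00000000e-02]), array([ 0.17286573, -0.1740674 ,  0.01119963]))
jar sc (array([0.63191292, 0.00924742, 0.05      ]), array([-0.17809199,  0.17840149, -0.0094118 ]))
lid sd (array([0.62983726, 0.00522814, 0.03365012]), array([ 0.24638783, -0.2447151 , -0.5544258 ,  0.52641407]))
jar sd (array([0.62938804, 0.00341771, 0.02952478]), array([2.38742359e-12, 1.70530257e-12, 3.69482223e-12]))
```

View pics/c15.png

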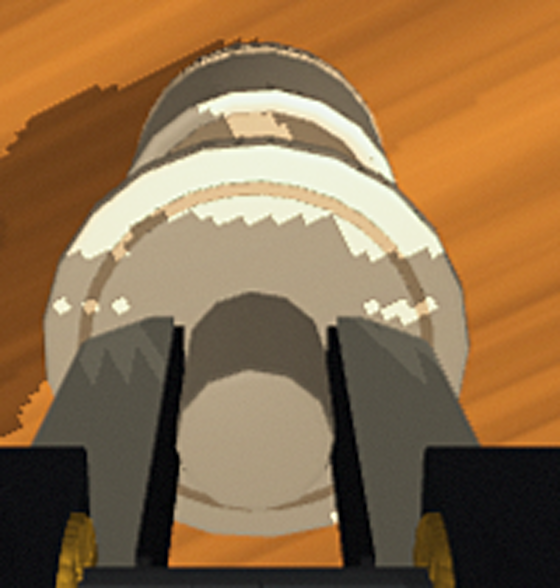

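```bash
python3 -m inch '[{"translation":[0.002,0.002,-0.02],"rot":[0,0,0],"grip":1},{"translation":[0.002,0.002,-0.05],"rot":[0,0,0],"grip":1},{"translation":[0.002,0.002,-0.075],"rot":[0,0,0],"grip":1},{"translation":[0.002,0.002,-0.085],"rot":[0,0,0],"grip":1},{"translation":[0.002,0.002,-0.09],"rot":[0,0,0],"grip":1},{"translation":[0.002,0.002,-0.095],"rot":[0,0,0],"grip":1},{"translation":[0.002,0.002,-0.1],"rot":[0,0,0],"grip":1},{"translation":[0.002,0.002,-0.1],"rot":[0,0,0],"grip":1},{"translation":[0.002,0.002,-0.1],"rot":[0,0,0],"grip":1}]'; python3 snap.py scene s14;python3 snap.py side d14
python3 - <<'E'
from h import *
a=cv2.imread('pics/s14.png')[190:310,240:360]
b=cv2.imread('pics/d14.png')[140:260,310:430]
cv2.imwrite('pics/c16.png',cv2.resize(cv2.hconcat([a,b]),None,fx=3.3,fy=3.3,interpolation=cv2.INTER_CUBIC))
E
```

```text
t: 18.3
tool_pos: [0.6318, 0.0067, 0.0849]
tcp_rot: [[-0.893, 0.449, 0.0], [0.449, 0.893, 0.0], [-0.0, 0.0, -1.0]]
ft_force: [-0.8, -0.0, -0.2]
opening: 0.0211
18.3 [0.6318 0.0067 0.0849] 0.02109435731803428 [-0.84 -0.02 -0.2 ]
18.35 [0.6318 0.0067 0.0849] 0.021415497687427607 [0.88 0.09 0.22]
```

View pics/c16.png

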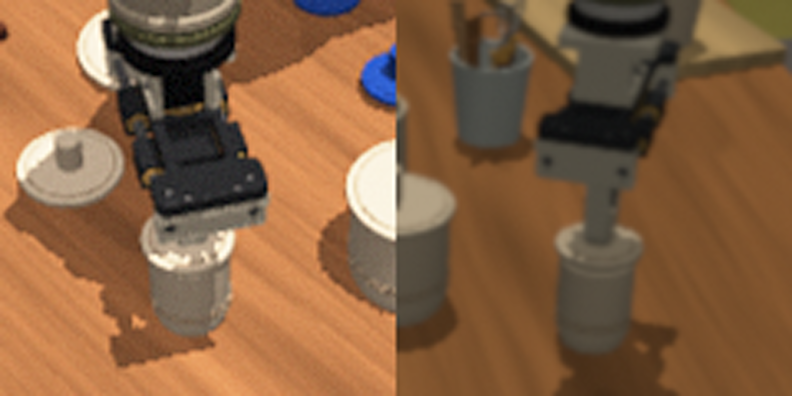

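Jar still in place and plug entering freely; lower the last 5 mm.

```bash
python3 -m inch '[{"translation":[0,0,-0.003],"rot":[0,0,0],"grip":1},{"translation":[0,0,-0.006],"rot":[0,0,0],"grip":1},{"translation":[0,0,-0.009],"rot":[0,0,0],"grip":1},{"translation":[0,0,-0.011],"rot":[0,0,0],"grip":1},{"translation":[0,0,-0.011],"rot":[0,0,0],"grip":1},{"translation":[0,0,-0.011],"rot":[0,0,0],"grip":1}]'
```

```text
t: 19.0
tool_pos: [0.6318, 0.0067, 0.0797]
tcp_rot: [[-0.893, 0.449, 0.0], [0.449, 0.893, -0.0], [-0.0, 0.0, -1.0]]
ft_force: [-1.3, 0.4, 6.2]
opening: 0.0212
```

Contact (6 N up): seated. Release and rise.

```bash
python3 -m inch '[{"translation":[0,0,0],"rot":[0,0,0],"grip":0},{"translation":[0,0,0],"rot":[0,0,0],"grip":0},{"translation":[0,0,0],"rot":[0,0,0],"grip":0},{"translation":[0,0,0],"rot":[0,0,0],"grip":0},{"translation":[0,0,0],"rot":[0,0,0],"grip":0},{"translation":[0,0,0.03],"rot":[0,0,0],"grip":0},{"translation":[0,0,0.1],"rot":[0,0,0],"grip":0},{"translation":[0,0,0.2],"rot":[0,0,0],"grip":0},{"translation":[0,0,0.24],"rot":[0,0,0],"grip":0},{"translation":[0,0,0.24],"rot":[0,0,0],"grip":0},{"translation":[0,0,0.24],"rot":[0,0,0],"grip":0}]'; python3 snap.py wrist w15;python3 snap.py side d15;python3 snap.py scene s15
python3 - <<'E'
from h import *
a=cv2.imread('pics/s15.png')[190:310,240:360]
b=cv2.imread('pics/d15.png')[140:260,310:430]
cv2.imwrite('pics/c17.png',cv2.resize(cv2.hconcat([a,b]),None,fx=3.3,fy=3.3,interpolation=cv2.INTER_CUBIC))
E
```

```text
t: 20.1
tool_pos: [0.6316, 0.0068, 0.2001]
tcp_rot: [[-0.893, 0.449, 0.001], [0.449, 0.893, 0.0], [-0.001, 0.001, -1.0]]
ft_force: [-0.5, 1.0, -0.6]
opening: 0.0467
20.1 [0.6316 0.0068 0.2001] 0.04669705544689472 [-0.51  1.05 -0.61]
20.15 [0.6311 0.0068 0.199 ] 0.04648175592809437 [ 0.11  0.29 -0.34]
20.2 [0.6309 0.0068 0.1984] 0.0465465844265461 [ 0.52 -0.44 -0.05]
```

View pics/c17.png

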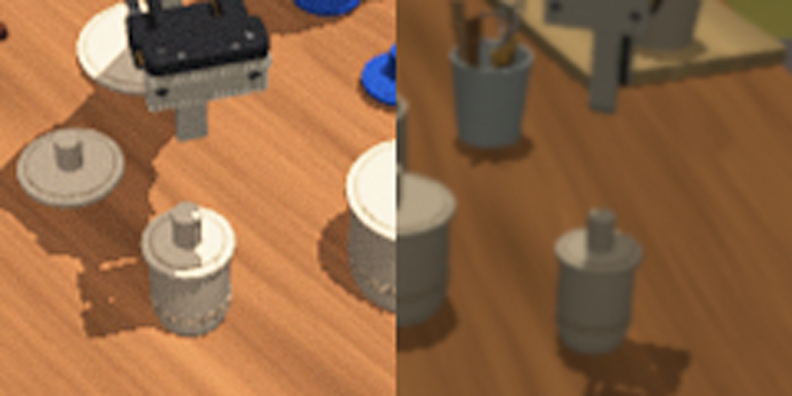

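View pics/w15.png

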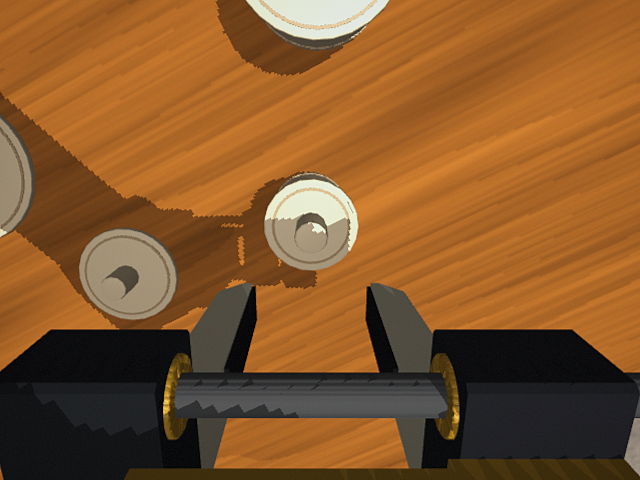

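```bash
python3 - <<'E'
from h import *
import pickle
s,c=pickle.load(open('pics/w15.pkl','rb'))
print('B w',fit(c,np.array([78.5,176.5,228,322]),(.01,.017)))
E
python3 -m inch '[{"translation":[-0.006,-0.07,0],"rot":[0,0,0],"grip":0},{"translation":[-0.015,-0.15,0],"rot":[0,0,0],"grip":0},{"translation":[-0.025,-0.25,0],"rot":[0,0,0],"grip":0},{"translation":[-0.034,-0.35,-0.02],"rot":[0,0,0],"grip":0},{"translation":[-0.034,-0.35,-0.05],"rot":[0,0,0],"grip":0},{"translation":[-0.034,-0.35,-0.08],"rot":[0,0,0],"grip":0},{"translation":[-0.034,-0.35,-0.08],"rot":[0,0,0],"grip":0},{"translation":[-0.034,-0.35,-0.08],"rot":[0,0,0],"grip":0}]'; python3 snap.py wrist w16
```

```text
B w (array([ 0.61515848, -0.17125201,  0.04335052]), array([-0.77062887,  0.78964319,  0.82185164, -0.85949751]))
t: 21.05
tool_pos: [0.6143, -0.1679, 0.1583]
tcp_rot: [[-0.894, 0.449, -0.002], [0.449, 0.894, 0.0], [0.002, -0.0, -1.0]]
ft_force: [0.0, -0.1, -0.5]
opening: 0.0464
21.05 [ 0.6143 -0.1679  0.1583] 0.046447819876129025 [ 0.02 -0.09 -0.47]
```

View pics/w16.png

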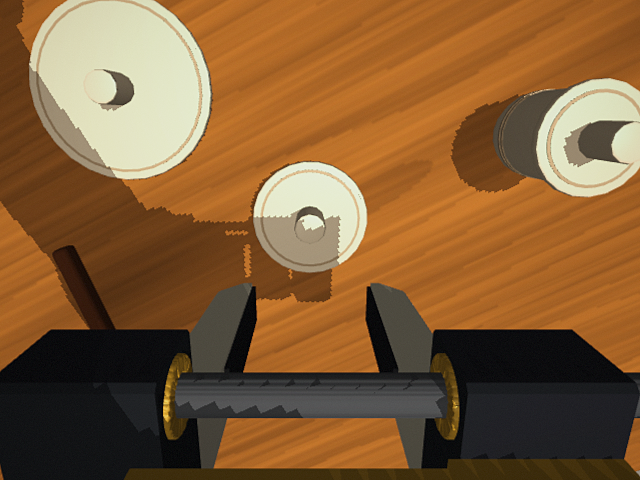

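```bash
python3 - <<'E'
from h import *
import pickle
s,c=pickle.load(open('pics/w16.pkl','rb'))
print('B w',fit(c,np.array([252.5,367.5,161,272.5]),(.01,.017)))
E
python3 -m inch '[{"translation":[0,0,-0.08],"rot":[0,0,0],"grip":0},{"translation":[0,0,-0.16],"rot":[0,0,0],"grip":0},{"translation":[0,0,-0.22],"rot":[0,0,0],"grip":0},{"translation":[0,0,-0.25],"rot":[0,0,0],"grip":0},{"translation":[0,0,-0.27],"rot":[0,0,0],"grip":0},{"translation":[0,0,-0.285],"rot":[0,0,0],"grip":0},{"translation":[0,0,-0.288],"rot":[0,0,0],"grip":0},{"translation":[0,0,-0.288],"rot":[0,0,0],"grip":0},{"translation":[0,0,-0.288],"rot":[0,0,0],"grip":0}]'; python3 -m inch '[{"translation":[0,0,0],"rot":[0,0,0],"grip":1},{"translation":[0,0,0],"rot":[0,0,0],"grip":1},{"translation":[0,0,0],"rot":[0,0,0],"grip":1},{"translation":[0,0,0],"rot":[0,0,0],"grip":1},{"translation":[0,0,0],"rot":[0,0,0],"grip":1},{"translation":[0,0,0],"rot":[0,0,0],"grip":1},{"translation":[0,0,0],"rot":[0,0,0],"grip":1}]'
```

```text
B w (array([ 0.61424272, -0.16977993,  0.04357213]), array([ 0.35433618, -0.35396563, -0.35832502,  0.37783087]))
t: 22.0
tool_pos: [0.6152, -0.1684, 0.0161]
tcp_rot: [[-0.893, 0.449, 0.001], [0.449, 0.893, -0.0], [-0.001, 0.0, -1.0]]
ft_force: [-0.6, -0.3, 0.1]
opening: 0.0464
t: 22.7
tool_pos: [0.6147, -0.1683, 0.0153]
tcp_rot: [[-0.893, 0.449, 0.0], [0.449, 0.893, -0.0], [-0.0, -0.0, -1.0]]
ft_force: [-0.4, 0.3, 4.0]
opening: 0.0214
```

```bash
python3 -m inch '[{"translation":[0,0,0.01],"rot":[0,0,0],"grip":1},{"translation":[0,0,0.05],"rot":[0,0,0],"grip":1},{"translation":[0,0,0.13],"rot":[0,0,0],"grip":1},{"translation":[0,0,0.21],"rot":[0,0,0],"grip":1},{"translation":[0,0,0.28],"rot":[0,0,0],"grip":1},{"translation":[0,0,0.33],"rot":[0,0,0],"grip":1},{"translation":[0,0,0.34],"rot":[0,0,0],"grip":1},{"translation":[0,0,0.34],"rot":[0,0,0],"grip":1}]'; python3 -m inch '[{"translation":[-0.01,0.03,0],"rot":[0,0,0],"grip":1},{"translation":[-0.032,0.1,0],"rot":[0,0,0],"grip":1},{"translation":[-0.056,0.18,0],"rot":[0,0,0],"grip":1},{"translation":[-0.082,0.26,0],"rot":[0,0,0],"grip":1},{"translation":[-0.108,0.34,0],"rot":[0,0,0],"grip":1},{"translation":[-0.133,0.42,0],"rot":[0,0,0],"grip":1},{"translation":[-0.158,0.5,0],"rot":[0,0,0],"grip":1},{"translation":[-0.184,0.58,0],"rot":[0,0,0],"grip":1},{"translation":[-0.21,0.66,0],"rot":[0,0,0],"grip":1},{"translation":[-0.235,0.74,0],"rot":[0,0,0],"grip":1},{"translation":[-0.255,0.81,0],"rot":[0,0,0],"grip":1},{"translation":[-0.27,0.852,0],"rot":[0,0,0],"grip":1}]'; python3 -m inch '[{"translation":[0,0,-0.02],"rot":[0,0,0],"grip":1},{"translation":[0,0,-0.04],"rot":[0,0,0],"grip":1},{"translation":[0,0,-0.04],"rot":[0,0,0],"grip":1},{"translation":[0,0,-0.04],"rot":[0,0,0],"grip":1}]'; python3 snap.py wrist w17;python3 snap.py side d17;python3 snap.py scene s17
python3 - <<'E'
from h import *
a=cv2.imread('pics/s17.png')[200:340,360:480]
b=cv2.imread('pics/d17.png')[100:240,240:360]
cv2.imwrite('pics/c18.png',cv2.resize(cv2.hconcat([a,b]),None,fx=3.3,fy=3.3,interpolation=cv2.INTER_CUBIC))
E
```

```text
t: 23.5
tool_pos: [0.6147, -0.1682, 0.1855]
tcp_rot: [[-0.893, 0.449, 0.001], [0.449, 0.893, -0.0], [-0.001, 0.0, -1.0]]
ft_force: [-0.2, 0.2, -1.6]
opening: 0.0217
t: 24.7
tool_pos: [0.4765, 0.2613, 0.1834]
tcp_rot: [[-0.895, 0.445, -0.003], [0.445, 0.895, -0.001], [0.002, -0.002, -1.0]]
ft_force: [-0.3, 0.1, -1.5]
opening: 0.021
t: 25.1
tool_pos: [0.4795, 0.2563, 0.1643]
tcp_rot: [[-0.893, 0.451, -0.001], [0.451, 0.893, -0.001], [0.001, -0.002, -1.0]]
ft_force: [-0.0, 0.3, -1.2]
opening: 0.0215
25.1 [0.4795 0.2563 0.1643] 0.021496350841482117 [-0.04  0.27 -1.24]
25.15 [0.4798 0.2566 0.1648] 0.021395944984198233 [ 0.1  -0.37 -1.54]
25.2 [0.48   0.2568 0.1651] 0.02155469714605214 [-1.35 -0.22 -1.59]
```

View pics/c18.png

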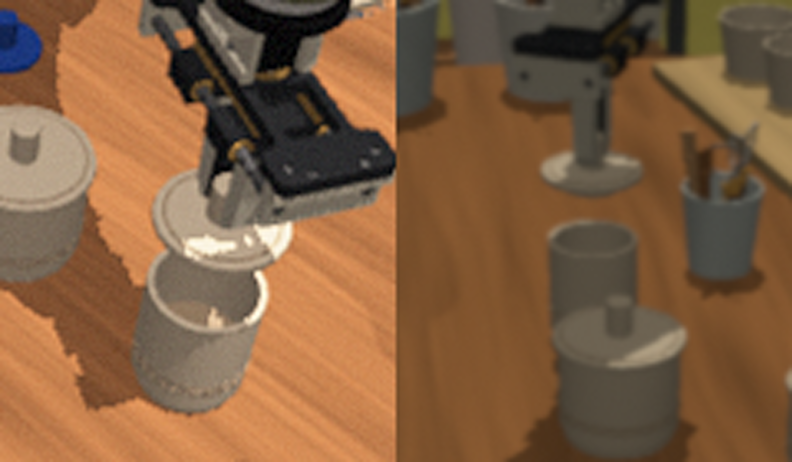

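View pics/w17.png

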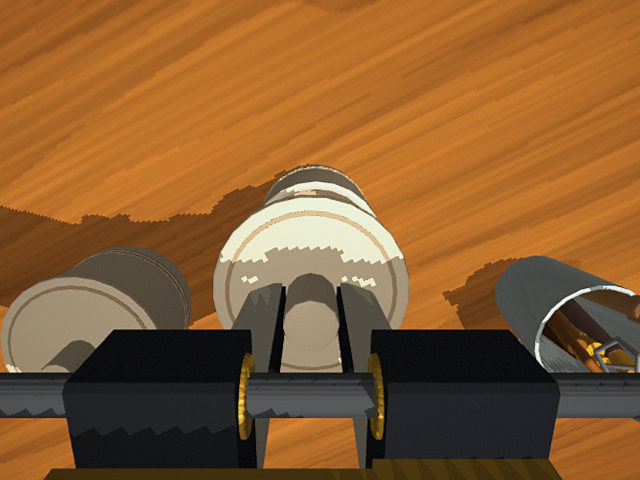

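```bash
python3 - <<'E'
from h import *
import pickle
n=np.nan
a=cv2.imread('pics/w17.png')[150:360,200:420]
cv2.imwrite('pics/c19.png',cv2.resize(a,None,fx=2.8,fy=2.8,interpolation=cv2.INTER_CUBIC))
s,c=pickle.load(open('pics/w17.pkl','rb'));z=s['tool_pos'][2]-.0153
print('lid w',fit(c,np.array([213,409,194.5,n]),(z+.01,z+.017)),'exp jar px',bbox(proj(c,circ(.480,.258,.04,.1))))
c=r.calibration('scene');o=np.array([360,360,200,200])-.35
print('lid sc',fit(c,np.array([152,293,168,270])/3.3+o,(.16,.167)))
print('jar sc',fit(c,np.array([147,268,n,339])/3.3+o,(.1,),x0=(.48,.26,.04)))
print('jar sc',bbox(proj(c,circ(.48,.258,.04,.1)))-o, 3.3*(bbox(proj(c,circ(.48,.258,.04,.1)))-o))
c=r.calibration('side');o=np.array([240,240,100,100])-.35
print('lid sd',fit(c,np.array([144,246,150,194])/3.3+o,(.16,.167)))
print('jar sd',fit(c,np.array([153,240,221,n])/3.3+o,(.1,)))
E
```

```text
lid w (array([0.47911735, 0.25562239, 0.04308683]), array([-5.68434189e-14,  1.13686838e-13,  5.68434189e-14])) exp jar px [247.54937427 383.56175995 180.43460956 310.2676666 ]
lid sc (array([0.47782649, 0.25604367, 0.04256442]), array([ 0.58969601, -0.58004723, -0.81765354,  0.76661314]))
jar sc (array([0.48402427, 0.26236631, 0.03971766]), array([5.68434189e-14, 0.00000000e+00, 0.00000000e+00]))
jar sc [ 44.07887349  80.83982288  72.19264895 100.58822266] [145.46028253 266.7714155  238.23574152 331.94113477]
lid sd (array([0.47768012, 0.25358874, 0.04366495]), array([ 0.11215864, -0.11227551, -0.30563257,  0.28782347]))
jar sd (array([0.4786469 , 0.25432663, 0.03848042]), array([ 0.00000000e+00,  5.68434189e-14, -2.84217094e-14]))
```

View pics/c19.png

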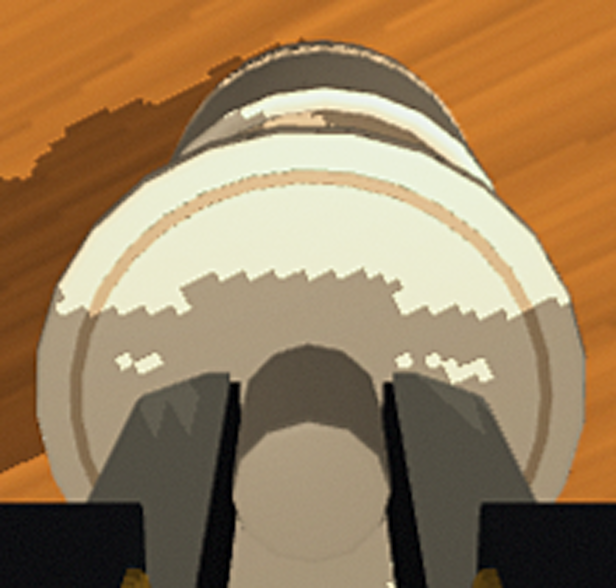

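```bash
python3 -m inch '[{"translation":[0.002,0.002,-0.02],"rot":[0,0,0],"grip":1},{"translation":[0.002,0.002,-0.05],"rot":[0,0,0],"grip":1},{"translation":[0.002,0.002,-0.075],"rot":[0,0,0],"grip":1},{"translation":[0.002,0.002,-0.09],"rot":[0,0,0],"grip":1},{"translation":[0.002,0.002,-0.097],"rot":[0,0,0],"grip":1},{"translation":[0.002,0.002,-0.102],"rot":[0,0,0],"grip":1},{"translation":[0.002,0.002,-0.106],"rot":[0,0,0],"grip":1},{"translation":[0.002,0.002,-0.11],"rot":[0,0,0],"grip":1},{"translation":[0.002,0.002,-0.11],"rot":[0,0,0],"grip":1},{"translation":[0.002,0.002,-0.11],"rot":[0,0,0],"grip":1}]'; python3 snap.py scene s18;python3 snap.py side d18
python3 - <<'E'
from h import *
a=cv2.imread('pics/s18.png')[200:340,360:480]
b=cv2.imread('pics/d18.png')[100:240,240:360]
cv2.imwrite('pics/c20.png',cv2.resize(cv2.hconcat([a,b]),None,fx=3.3,fy=3.3,interpolation=cv2.INTER_CUBIC))
E
```

```text
t: 26.25
tool_pos: [0.4807, 0.2588, 0.1103]
tcp_rot: [[-0.893, 0.449, 0.0], [0.449, 0.893, 0.0], [-0.0, 0.0, -1.0]]
ft_force: [0.3, -0.9, -1.0]
opening: 0.0215
26.25 [0.4807 0.2588 0.1103] 0.021527658943893267 [ 0.31 -0.87 -0.98]
26.3 [0.4807 0.2588 0.1103] 0.021264418134311673 [-0.19 -0.2  -0.93]
```

View pics/c20.png

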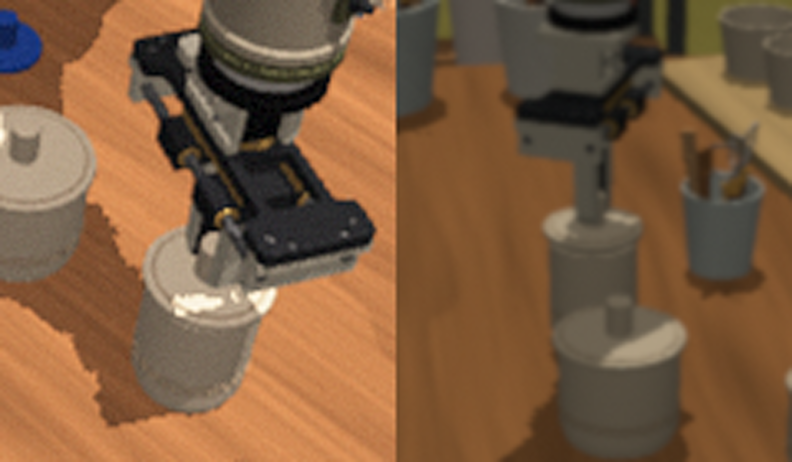

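```bash
python3 -m inch '[{"translation":[0,0,-0.003],"rot":[0,0,0],"grip":1},{"translation":[0,0,-0.006],"rot":[0,0,0],"grip":1},{"translation":[0,0,-0.009],"rot":[0,0,0],"grip":1},{"translation":[0,0,-0.01],"rot":[0,0,0],"grip":1},{"translation":[0,0,-0.01],"rot":[0,0,0],"grip":1},{"translation":[0,0,-0.01],"rot":[0,0,0],"grip":1}]'
```

```text
t: 26.95
tool_pos: [0.4806, 0.2588, 0.1052]
tcp_rot: [[-0.893, 0.449, 0.0], [0.449, 0.893, 0.0], [-0.0, 0.0, -1.0]]
ft_force: [-1.3, -0.1, 3.5]
opening: 0.0216
```

```bash
python3 -m inch '[{"translation":[0,0,0],"rot":[0,0,0],"grip":0},{"translation":[0,0,0],"rot":[0,0,0],"grip":0},{"translation":[0,0,0],"rot":[0,0,0],"grip":0},{"translation":[0,0,0],"rot":[0,0,0],"grip":0},{"translation":[0,0,0],"rot":[0,0,0],"grip":0},{"translation":[0,0,0.03],"rot":[0,0,0],"grip":0},{"translation":[0,0,0.1],"rot":[0,0,0],"grip":0},{"translation":[0,0,0.2],"rot":[0,0,0],"grip":0},{"translation":[0,0,0.24],"rot":[0,0,0],"grip":0},{"translation":[0,0,0.24],"rot":[0,0,0],"grip":0}]';python3 -m inch '[{"translation":[-0.05,0.1,0],"rot":[0,0,0],"grip":0},{"translation":[-0.1,0.2,0],"rot":[0,0,0],"grip":0},{"translation":[-0.15,0.3,0],"rot":[0,0,0],"grip":0},{"translation":[-0.2,0.4,0],"rot":[0,0,0],"grip":0},{"translation":[-0.25,0.5,0],"rot":[0,0,0],"grip":0},{"translation":[-0.25,0.6,0],"rot":[0,0,0],"grip":0},{"translation":[-0.25,0.6,0],"rot":[0,0,0],"grip":0},{"translation":[-0.25,0.6,0],"rot":[0,0,0],"grip":0}]'; python3 snap.py side d19;python3 snap.py scene s19
python3 - <<'E'
from h import *
a=cv2.imread('pics/s19.png')[160:340,230:450]
b=cv2.imread('pics/d19.png')[150:330,230:410]
cv2.imwrite('pics/c21.png',cv2.resize(cv2.hconcat([a,b]),None,fx=2,fy=2,interpolation=cv2.INTER_CUBIC))
E
```

```text
t: 27.95
tool_pos: [0.4821, 0.2596, 0.2283]
tcp_rot: [[-0.893, 0.449, 0.005], [0.449, 0.893, 0.003], [-0.003, 0.005, -1.0]]
ft_force: [-0.4, -0.3, -0.3]
opening: 0.0468
t: 28.75
tool_pos: [0.3525, 0.5628, 0.223]
tcp_rot: [[-0.896, 0.444, -0.002], [0.444, 0.896, 0.0], [0.002, -0.001, -1.0]]
ft_force: [-1.0, -0.2, 0.9]
opening: 0.0466
28.75 [0.3525 0.5628 0.223 ] 0.04655108460118198 [-1.02 -0.24  0.85]
28.8 [0.3539 0.56   0.2231] 0.046674934113514865 [ 1.32 -0.75  0.44]
```

View pics/c21.png

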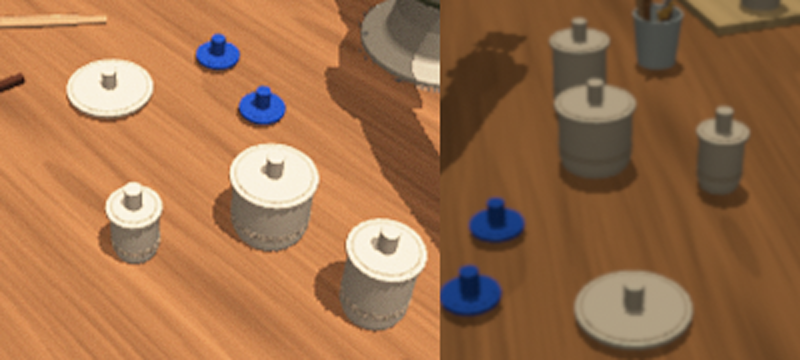

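View pics/s19.png

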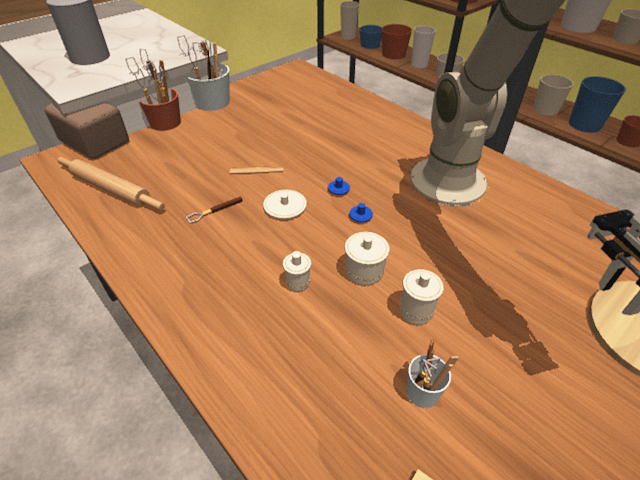

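```bash
python3 - <<'E'
from h import *
a=cv2.imread('pics/s19.png')[225:330,275:450]
cv2.imwrite('pics/c22.png',cv2.resize(a,None,fx=4.5,fy=4.5,interpolation=cv2.INTER_CUBIC))
c=r.calibration('scene')
for nm,x,y,z,R in(('s',.631,.0062,.065,.034),('m',.4803,.258,.09,.044),('l',.478,.0888,.075,.054)):
    P=np.vstack([circ(x,y,R,z+.01),circ(x,y,R,z+.017)])
    print(nm,'flange exp',((bbox(proj(c,P))-[275,275,225,225]+.5)*4.5).round(),'knob top',((proj(c,[[x,y,z+.047]])-[275,225]+.5)*4.5).round(),'jar foot',((bbox(proj(c,circ(x,y,R-.004,0)))-[275,275,225,225]+.5)*4.5).round())
E
```

```text
s flange exp [ 35. 164. 122. 227.] knob top [[ 97. 130.]] jar foot [ 51. 159. 226. 310.]
m flange exp [573. 758. 198. 348.] knob top [[676. 226.]] jar foot [555. 709. 334. 460.]
l flange exp [314. 516.  30. 184.] knob top [[419.  60.]] jar foot [315. 491. 147. 280.]
```

View pics/c22.png

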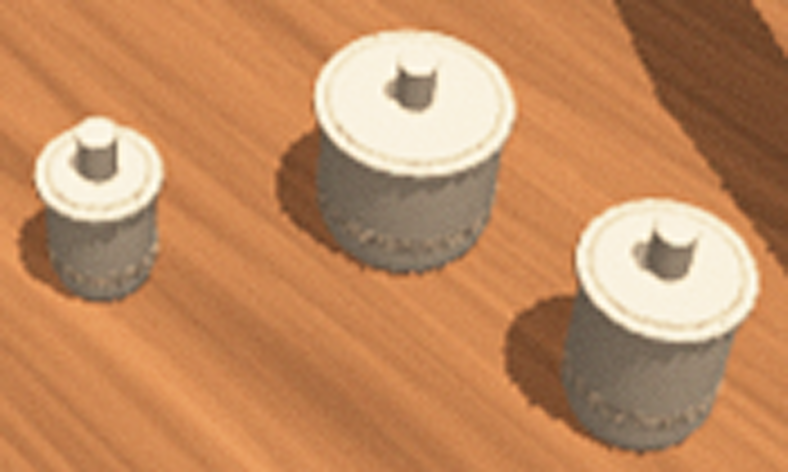

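```bash
python3 -m inch '[{"translation":[0,0,0.05],"rot":[0,0,0],"grip":0},{"translation":[0,0,0.05],"rot":[0,0,0],"grip":0},{"translation":[0,0,0.05],"rot":[0,0,0],"grip":0},{"translation":[0,0,0.05],"rot":[0,0,0],"grip":0}]'; python3 -c "
from station import r
r.close_job()"
```

```text
t: 29.25
tool_pos: [0.356, 0.5575, 0.2494]
tcp_rot: [[-0.893, 0.45, -0.0], [0.45, 0.893, -0.001], [-0.0, -0.001, -1.0]]
ft_force: [0.2, -0.3, 0.0]
opening: 0.0464
the job is handed in; nothing more can be done
```

All three jars now have their own lids: large, then small, then medium. I handed the job in at about 29 s of the allowed 93 s.

- **Choosing the lids:** I picked them by measured flange diameter: about 68, 87, 107 and 127 mm. The spare, the blue look-alikes, the tin and the two tools look unmoved in the final pictures.
- **Final check:** In the last scene picture, the flange outlines of all three lids match the expected seated position to within about 2 px. They look level, and the jars are where they started. The medium and small lids showed contact (3.5 N and 6.2 N up) just before release. The large lid showed only a light touch, about 2 N less hanging weight.
- **What disagreed:** My first two closes on the large lid missed and shut above its knob. The fingertips appeared about 25 mm higher relative to the reported tool position than `r.tcp_to_tips` implies. I lowered in steps while checking pictures and force, and used that lower grasp height for all three lids.
- **Smaller mismatches:** The side camera differed from the other views by up to about 8 mm along its depth, so I used the scene and wrist views for placing. One scene-camera fit, of the small lid in the air, was about 6 mm out with the gripper partly covering it, and I ignored it.

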